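# Return the router kit to its shadow plates

### The job

Put the router kit away: set the battery pack, the round work-grip puck, the brass set-up bar and the red cross knob each on the plywood plate that bears its own silhouette, right side up, centred on the silhouette and turned to line up with it. Let go of everything, and leave the trim router and the glue bottle standing where they are.

Things in the scene. Friction and masses are not known exactly. Their poses are not given: they have to be found in the camera images.
- battery: Loose cordless-tool battery pack, about 0.35 kg: black block 88 x 54 mm (x by y) and 34 mm high with a green band, and on it a grey raised top 70 x 44 mm with two brass contact strips; 48 mm high in all. It stands upright on the mat. Origin: centre of the underside; x along its length, z up. A half turn looks the same.
- puck: Loose round work-grip puck, about 0.09 kg: white disc 60 mm in diameter, 28 mm high, with a black rubber face on top, lying flat. Origin: centre of the underside; z up.
- bar: Loose solid brass set-up bar, about 0.42 kg, 110 x 22 x 22 mm (x by y by z), lying on the mat. Origin: centre of the underside; x along its length, z up. A half turn looks the same.
- knob: Loose red plastic jig knob, about 0.07 kg: a flat four-armed cross, 68 mm across each pair of arms, arms 22 mm wide and 18 mm high, with a round upright hub 26 mm in diameter on its centre from 18 to 46 mm height (good to grip). Origin: centre of the underside; x and y along the arms, z up. Every quarter turn looks the same.
- battery_plate: Fixed plywood plate 6 mm thick, lying flat on the mat; its top bears a black painted silhouette the exact size of the battery pack (88 x 54 mm), with a 6 mm green border. Plate 112 x 80 mm (x by y). Origin: centre of the plate's underside, straight under the silhouette's centre; z up; x along the silhouette's length.
- puck_plate: Fixed plywood plate 6 mm thick, lying flat on the mat; its top bears a black painted silhouette the exact size of the puck (a disc 60 mm in diameter), with a 6 mm white border. Plate 90 x 90 mm (x by y). Origin: centre of the plate's underside, straight under the silhouette's centre; z up; the puck's turn does not matter.
- bar_plate: Fixed plywood plate 6 mm thick, lying flat on the mat; its top bears a black painted silhouette the exact size of the brass bar (110 x 22 mm), with a 6 mm yellow border. Plate 132 x 50 mm (x by y). Origin: centre of the plate's underside, straight under the silhouette's centre; z up; x along the silhouette's length.
- knob_plate: Fixed plywood plate 6 mm thick, lying flat on the mat; its top bears a black painted silhouette the exact size of the knob's cross (68 mm across, arms 22 mm wide), with a 6 mm red border. Plate 90 x 90 mm (x by y). Origin: centre of the plate's underside, straight under the silhouette's centre; z up; x and y along the silhouette's arms.
- router: Bystander, loose: upright grey trim router on a round black base 100 mm in diameter, 197 mm high, 1.3 kg, standing to the robot's right beside the work. Origin: centre of the underside. Leave it alone.
- glue: Bystander, loose: white glue bottle with an orange cap, 56 mm in diameter, 150 mm high, standing to the robot's left beside the work. Origin: centre of the underside. Leave it alone.
Things that resemble listed ones, but are neither listed nor needed, are in the scene too. What is shaped like the battery_plate but blue, pink or purple is not meant.

How it is judged:
By the outcome, as a careful person would: the job done as asked, in the order asked, and still so for the second after the job is handed in, with the robot touching nothing.
It also fails if it takes over 99 s, if anything falls off the work surface, if the arm or the gripper's body presses on something with over 40 N, if the wrist force passes 120 N, or if a joint passes its speed limit or range.

### The arm

A 6-joint arm with a two-finger parallel gripper is mounted at the origin on the work surface. World frame = base frame: x ahead of the robot, y to its left, z up, the work surface at z = 0. Lengths are in m, angles in rad, forces in N, time in s.
With the tool pointing down it reaches from about 0.35 to 0.975 m from the base axis. Payload 4.9 kg.
Tool frame: the origin (TCP) lies midway between the tips of the shut fingers; the grasp point (between the pads) lies 19 mm behind it (manip.grip_point_offset is the distance from the TCP to the grasp point, in m); z points along the fingers, y is the direction in which the jaws open and shut (so a half turn about z gives the same grasp; the last joint's range is limited). The gripper opens to 85 mm and grips with 20 to 120 N. Pads are 22 mm wide; open, the fingers measure 114 mm over their backs; the gripper's body (76 mm by 85 mm) begins 54 mm behind the grasp point. The pads swing forward as they close: fully open they stand 13 mm farther back than shut.
Start: joints at [1.112, 0.053, 1.613, -0, 1.476, -0.119], TCP at [0.208, 0.589, 0.231] pointing down, gripper open.
Joint ranges: [-3.01, 3.01], [-1.01, 2.22], [0.06, 2.58], [-1.02, 4.17], [0.09, 2.62], [-3.14, 3.14]. Speed limits (rad/s): [2.57, 2.57, 3.14, 3.14, 3.14, 3.14].

### API

Orientations are given as a unit quaternion [w, x, y, z].
In Python, from plant import manip gives the robot as it stands. The module is installed in compiled form; this text tells all that it offers.
- The arm moves only by the tool send_rows, never from a script. Its argument "steps" is a list of rows, each a list of 6 numbers: the shift along the tool's x, y, z in m, then the turn, a rotation vector about the tool's x, y, z in degrees. In form: [[dx, dy, dz, wx, wy, wz], ...]. A call has 1 to 8 rows; each row shifts and turns the commanded pose from where the row before left it, along the tool's axes as they then stand; what a row does not reach is not made up. A row lasts 1/8 s, in which the tool goes at most 62.5 mm and 10.7 degrees, less where a joint would pass 70% of its speed; a pose out of reach is approached as far as the arm can. A call is refused whole if a number of a shift passes 0.0625 or a number of a turn 10.7, either way. A call with a gripper value outside its range is refused whole. "grip" is the opening, from 0 (shut) to 1 (fully open), set as the call begins (left out, the last holds). The fingers move at their own pace and stop on an object; the grip force is fixed at half the most. Time passes only in rows, so rows that do not move let the fingers close. It gives the time, the measured TCP pose, the force and the opening at its end, in the units of the state.
- manip.state(): the state, without advancing time (a new reading comes with each control period).
- manip.grab_frame(name): name is "scene" or "top" or "wrist"; returns the picture (480x640x3 uint8, blue, green, red); there is no depth.
- manip.get_calibration(name): a dict with "K" (3x3 intrinsics, pixels), "distortion" ([k1, k2, p1, p2, k3] as OpenCV has them; the pictures are not rectified), "R" (3x3) and "t" (3): a world point X has camera coordinates R X + t. Camera axes: x right, y down, z forward; pixel columns grow to the right and rows downward; lengths in m; the calibration is good to about 2 mm. A picture is of the moment at which its call begins: read the wrist's pose just before it. get_calibration takes no time and is no camera call; for the wrist camera it gives the pose at the moment of the call.
- manip.job_done(): hands the job in, once; it reports no verdict.
The state is a dict: "time": time; "joint_pos": joint angles; "joint_vel": joint speeds; "joint_efforts": joint torques, N m; "tool_pos": TCP position; "tool_rot": TCP orientation; "contact_force": force on the tool from outside, world axes, zero at the start; "ft_torque": the same for the moment, N m; "gripper_width": opening from 0.0 (shut) to 1.0 (fully open).
Only numpy, scipy, OpenCV 4.12 (cv2) and the standard library are available. Lean on these libraries where they do the work, as an engineer would, in place of code of your own. Each camera call takes 0.05 s, during which the arm holds its last target.

## Working session

There is one attempt and no reset: what is moved stays moved. The work goes in short steps, Python scripts to look and compute and a tool call to move; the robot and the scene stay as the last step left them, time stands still between calls to the robot, and variables do not carry over. Pictures are saved under pics/ and viewed, and the job is handed in when it is done.

Besides the shell and the picture viewer there is one more tool, called after "Call:" as a command line: name --pt "numbers of a row" for each row, then --argument value for the rest. send_rows: Moves the arm, as the interface text tells. Its arguments: {"type":"object","properties":{"steps":{"type":"array"},"grip":{"type":"number"}},"required":["steps"]}

```bash
ls; mkdir -p pics; python3 - <<'E'
from plant import manip
import cv2
print(manip.state()); print(manip.grip_point_offset)
for n in("scene","top"):
    c=manip.get_calibration(n); print(n,c)
    cv2.imwrite(f"pics/{n}0.png",manip.grab_frame(n))
E
```

```text
pics
{'time': 0.0, 'joint_pos': array([ 1.11198366e+00,  5.33626455e-02,  1.61431799e+00,  1.11076302e-05,
        1.47603439e+00, -1.18974954e-01]), 'joint_vel': array([-0.00058266,  0.00068828,  0.00248002,  0.00144557,  0.00108322,
        0.00085567]), 'joint_efforts': array([ 2.06565608e-03, -3.93680763e+01, -3.70181572e+01, -1.03229474e-04,
        6.96208430e-03, -1.53163404e-05]), 'tool_pos': array([0.2080291 , 0.58868163, 0.23004513]), 'tool_rot': array([-3.07622543e-04,  1.69102805e-01,  9.85597847e-01, -1.01563453e-03]), 'contact_force': array([0.27352875, 0.18729144, 0.06241497]), 'ft_torque': array([ 0.02928921,  0.00882818, -0.01311725]), 'gripper_width': 1.0034734655497726}
0.0187
scene {'K': array([[502.21697025,   0.        , 331.16562131],
       [  0.        , 502.21697025, 251.0717221 ],
       [  0.        ,   0.        ,   1.        ]]), 'distortion': array([-0.06286757,  0.        ,  0.        ,  0.        ,  0.        ]), 'R': array([[-0.22972012,  0.97325235, -0.00292039],
       [ 0.67930856,  0.15818928, -0.71660033],
       [-0.69697098, -0.16660136, -0.69747791]]), 't': array([ 0.12194786, -0.28487852,  1.73536107])}
top {'K': array([[560.02587574,   0.        , 322.28021648],
       [  0.        , 560.02587574, 235.49208642],
       [  0.        ,   0.        ,   1.        ]]), 'distortion': array([-0.1263867,  0.       ,  0.       ,  0.       ,  0.       ]), 'R': array([[-0.0668499 , -0.99775698,  0.0034774 ],
       [-0.97769924,  0.06480982, -0.19975956],
       [ 0.19908613, -0.01675376, -0.97983877]]), 't': array([0.02346677, 0.4608192 , 1.19380476])}
```

View pics/scene0.png

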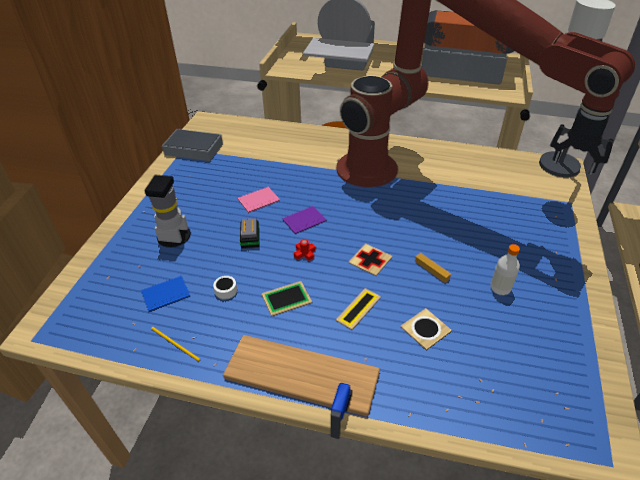

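View pics/top0.png

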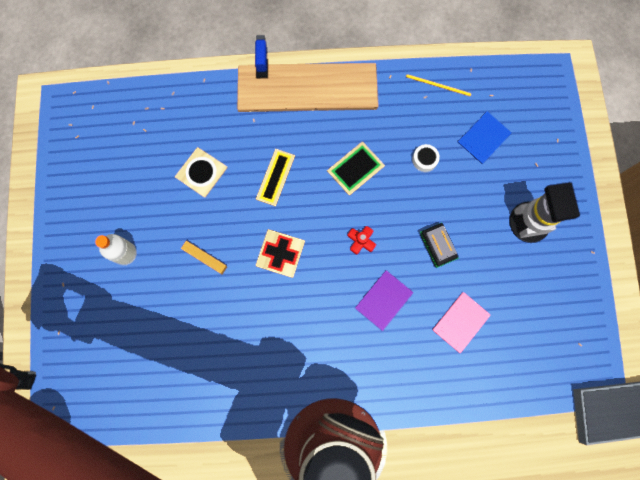

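```bash
python3 - <<'E'
import cv2,numpy as np
a=cv2.imread("pics/top0.png")
pts=[(357,167),(426,157),(275,177),(200,172),(438,244),(361,239),(281,253),(204,257)]
T=[cv2.resize(a[y-32:y+32,x-32:x+32],(200,200),interpolation=cv2.INTER_NEAREST) for x,y in pts]
cv2.imwrite("pics/crop0.png",np.vstack([np.hstack(T[:4]),np.hstack(T[4:])]))
for x,y in pts: print(a[y,x])
h=cv2.cvtColor(a,cv2.COLOR_BGR2HSV); print(h[200,330],h[167-18,357],h[300,385])
E
```

```text
[23 25 23]
[30 31 30]
[18 20 20]
[22 20 17]
[154 162 178]
[111 112 227]
[27 25 28]
[ 81 183 233]
[108 150 228] [ 50 116 206] [138 158 213]
```

View pics/crop0.png

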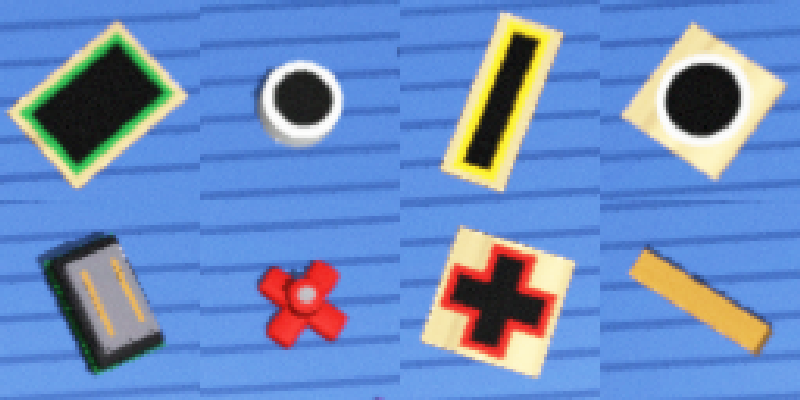

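```bash
cat > h.py <<'E'
import cv2,numpy as np
from plant import manip
def ray(px,z,c):
    p=cv2.undistortPoints(np.float64(px).reshape(-1,1,2),c["K"],c["distortion"]).reshape(-1,2)
    d=np.c_[p,np.ones(len(p))]@c["R"]; o=-c["R"].T@c["t"]
    return (o+d*((z-o[2])/d[:,2])[:,None])
def proj(X,c):
    return cv2.projectPoints(np.float64(X).reshape(-1,1,3),cv2.Rodrigues(c["R"])[0],c["t"],c["K"],c["distortion"])[0].reshape(-1,2)
def blob(mask):
    cs,_=cv2.findContours(mask.astype(np.uint8),cv2.RETR_EXTERNAL,cv2.CHAIN_APPROX_NONE)
    return max(cs,key=cv2.contourArea)
def masks(img):
    h=cv2.cvtColor(cv2.GaussianBlur(img,(3,3),0),cv2.COLOR_BGR2HSV).astype(int); H,S,V=h[...,0],h[...,1],h[...,2]
    return dict(black=V<95,grey=((S<70)&(V>100)&(V<200))|((H<30)&(V>120)),gold=(H>10)&(H<30)&(S>110)&(V>150),
        red=((H<8)|(H>172))&(S>130)&(V>110),lred=((H<10)|(H>170))&(S<110)&(V>110))
def meas(img,c,kind,xy,r,z):
    x,y=map(int,xy); m=np.zeros(img.shape[:2],bool)
    sl=np.s_[max(0,y-r):y+r,max(0,x-r):x+r]; m[sl]=masks(img)[kind][sl]
    ct=blob(m)
    f=np.zeros(m.shape,np.uint8); cv2.drawContours(f,[ct],-1,1,-1)
    ys,xs=np.nonzero(f); P=ray(np.c_[xs,ys],z,c)[:,:2]
    rc=cv2.minAreaRect(P.astype(np.float32)*1000)
    box=cv2.boxPoints(rc); e0=box[1]-box[0]; e1=box[2]-box[1]; e=e0 if np.hypot(*e0)>np.hypot(*e1) else e1
    cen=P.mean(0); q=P-cen; ph=np.angle(np.mean((q[:,0]+1j*q[:,1])**4))/4
    return dict(centroid=(cen*1000).round(1),rect=np.round(rc[0],1),size=np.round(rc[1],1),ang=round(float(np.degrees(np.arctan2(e[1],e[0])))%180,1),ph4=round(float(np.degrees(ph)),1),n=len(P))
E
python3 - <<'E'
from h import *
a=cv2.imread("pics/top0.png"); c=manip.get_calibration("top")
for n,k,xy,r,z in [("bplate","black",(357,167),28,.006),("puck","black",(426,157),12,.028),("barpl","black",(275,177),28,.006),("puckpl","black",(200,172),20,.006),("battery","grey",(440,243),24,.048),("knob","red",(361,239),20,.018),("hub","lred",(363,237),8,.046),("knobpl","black",(281,253),20,.006),("bar","gold",(204,257),30,.022)]:
    print(n,meas(a,c,k,xy,r,z))
c=manip.get_calibration("wrist"); print(c)
print(manip.state()["tool_rot"])
E
```

```text
bplate {'centroid': array([627.3, -96.9]), 'rect': array([627.5, -97. ]), 'size': array([51.9, 85.4]), 'ang': 126.9, 'ph4': -12.2, 'n': 766}
puck {'centroid': array([ 638.2, -262.7]), 'rect': array([ 637.5, -262.3]), 'size': array([38.2, 38.8]), 'ang': 131.2, 'ph4': -8.6, 'n': 222}
barpl {'centroid': array([617.1,  93.6]), 'rect': array([617.4,  93.4]), 'size': array([ 17.7, 105.1]), 'ang': 156.8, 'ph4': -23.0, 'n': 326}
puckpl {'centroid': array([642.9, 269.1]), 'rect': array([642.6, 269.6]), 'size': array([52.9, 52. ]), 'ang': 85.9, 'ph4': 39.9, 'n': 402}
battery {'centroid': array([ 427. , -269.2]), 'rect': array([ 427. , -269.3]), 'size': array([69.7, 43.2]), 'ang': 18.9, 'ph4': -26.2, 'n': 593}
knob {'centroid': array([452. , -94.9]), 'rect': array([451.1, -94.9]), 'size': array([56.6, 55.5]), 'ang': 4.5, 'ph4': -38.5, 'n': 443}
hub {'centroid': array([452.7, -96.3]), 'rect': array([453.3, -96. ]), 'size': array([9.4, 9.6]), 'ang': 131.3, 'ph4': 3.9, 'n': 21}
knobpl {'centroid': array([436.4,  91.2]), 'rect': array([436.9,  91.5]), 'size': array([54.9, 54.7]), 'ang': 23.3, 'ph4': -21.4, 'n': 389}
bar {'centroid': array([434.9, 262.2]), 'rect': array([435.2, 262.4]), 'size': array([109.4,  20.4]), 'ang': 54.8, 'ph4': -35.0, 'n': 426}
{'K': array([[358.0432426 ,   0.        , 315.56515989],
       [  0.        , 358.0432426 , 237.43333911],
       [  0.        ,   0.        ,   1.        ]]), 'distortion': array([0.02008613, 0.        , 0.        , 0.        , 0.        ]), 'R': array([[ 0.33340179,  0.94278198, -0.00232148],
       [ 0.89189723, -0.31460715,  0.32487177],
       [ 0.3055529 , -0.11038335, -0.94575522]]), 't': array([-0.62382183, -0.04278561,  0.38078254])}
[-2.81746055e-04  1.69092193e-01  9.85599782e-01 -9.06421285e-04]
```

```bash
cat > plan.py <<'E'
import numpy as np,sys,math
from scipy.spatial.transform import Rotation as Rn
from plant import manip
def cur():
    s=manip.state(); q=s["tool_rot"]; R=Rn.from_quat([q[1],q[2],q[3],q[0]]).as_matrix()
    return s,np.array(s["tool_pos"]),R
def plan(legs,p=None,R=None):
    """legs: (x,y,z,phi_deg,nrows); phi=world angle of tool y"""
    s,p0,R0=cur(); p=p0 if p is None else p; R=R0 if R is None else R
    rows=[]
    for x,y,z,ph,n in legs:
        t=np.array([x,y,z])
        a=math.radians(ph); ty=np.array([math.cos(a),math.sin(a),0]); tz=np.array([0,0,-1.]); tx=np.cross(ty,tz)
        G=np.c_[tx,ty,tz]
        for k in range(n):
            d=R.T@(t-p)/(n-k); w=np.degrees(Rn.from_matrix(R.T@G).as_rotvec())/(n-k)
            d=d.round(4) if n<=4 else d.round(3); w=w.round(1)
            rows.append([float(v)+0 for v in d]+[float(v)+0 for v in w])
            p=p+R@d; R=R@Rn.from_rotvec(np.radians(w)).as_matrix()
    for i in range(0,len(rows),8): print("["+",".join("["+",".join("%g"%v for v in r)+"]" for r in rows[i:i+8])+"]")
    m=np.abs(rows).max(0); print("max",m); return p,R
def show():
    s,p,R=cur(); print("t",round(s["time"],2),"p",(p*1000).round(1),"phi",round(math.degrees(math.atan2(R[1,1],R[0,1])),2),"tz",R[:,2].round(3),"F",s["contact_force"].round(1),"g",round(s["gripper_width"],3))
E
python3 - <<'E'
from plan import *
show(); plan([(.45,.15,.231,0,9),(.42,-.23,.22,-71.1,8)])
E
```

```text
t 0.1 p [208.  588.8 230.2] phi 70.53 tz [-0.001 -0.002 -1.   ] F [ 0.7 -0.4 -0.3] g 1.003
[[-0.042,-0.037,0,0,0,7.8],[-0.046,-0.031,0,0,0,7.8],[-0.05,-0.024,0,0,0,7.8],[-0.053,-0.018,0,0,0,7.9],[-0.055,-0.01,0,0,0,7.8],[-0.056,-0.003,0,0,0,7.9],[-0.055,0.005,0,0,0,7.8],[-0.054,0.013,0,0,0,7.9]]
[[-0.052,0.02,0,-0.1,0.1,7.8],[-0.047,-0.004,0.001,0,0,8.9],[-0.048,0.004,0.001,0,0,8.9],[-0.046,0.011,0.001,0,0,8.9],[-0.044,0.018,0.002,0,0,8.9],[-0.041,0.025,0.001,0,0,8.9],[-0.037,0.03,0.002,0,0,8.9],[-0.031,0.036,0.001,0,0,8.9]]
[[-0.026,0.04,0.002,0,0,8.8]]
max [5.6e-02 4.0e-02 2.0e-03 1.0e-01 1.0e-01 8.9e+00]
```

Call:
send_rows --pt "-0.042 -0.037 0 0 0 7.8" --pt "-0.046 -0.031 0 0 0 7.8" --pt "-0.05 -0.024 0 0 0 7.8" --pt "-0.053 -0.018 0 0 0 7.9" --pt "-0.055 -0.01 0 0 0 7.8" --pt "-0.056 -0.003 0 0 0 7.9" --pt "-0.055 0.005 0 0 0 7.8" --pt "-0.054 0.013 0 0 0 7.9" --grip 1

```text
time: 1.1
tool_pos: [0.4237, 0.1972, 0.231]
tool_rot: [-0.0, 0.659, 0.752, -0.0]
contact_force: [0.8, -0.3, -0.5]
gripper_width: 1.0
```

Call:
send_rows --pt "-0.052 0.02 0 0 0 7.8" --pt "-0.047 -0.004 0.001 0 0 8.9" --pt "-0.048 0.004 0.001 0 0 8.9" --pt "-0.046 0.011 0.001 0 0 8.9" --pt "-0.044 0.018 0.002 0 0 8.9" --pt "-0.041 0.025 0.001 0 0 8.9" --pt "-0.037 0.03 0.002 0 0 8.9" --pt "-0.031 0.036 0.001 0 0 8.9"

```text
time: 2.1
tool_pos: [0.4235, -0.1835, 0.2218]
tool_rot: [-0.0, 0.971, 0.237, -0.0]
contact_force: [0.2, -0.3, -0.6]
gripper_width: 0.997
```

Call:
send_rows --pt "-0.026 0.04 0.002 0 0 8.8" --pt "0 0 0 0 0 0"

```text
time: 2.35
tool_pos: [0.4189, -0.2317, 0.2195]
tool_rot: [-0.0, 0.987, 0.162, -0.001]
contact_force: [0.0, 0.5, 0.1]
gripper_width: 1.004
```

```bash
python3 - <<'E'
from h import *
from plan import show
import pickle
show(); c=manip.get_calibration("wrist"); a=manip.grab_frame("wrist"); cv2.imwrite("pics/w1.png",a); pickle.dump(c,open("pics/w1.pkl","wb"))
E
```

```text
t 2.35 p [ 418.9 -231.7  219.5] phi -71.33 tz [-0.001  0.001 -1.   ] F [0.  0.5 0.1] g 1.004
```

View pics/w1.png

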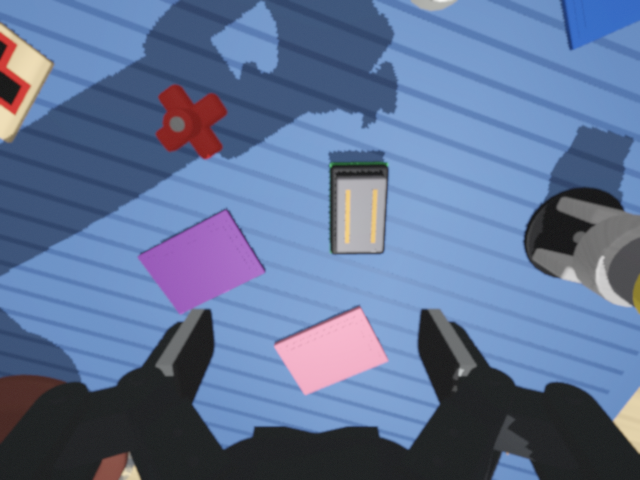

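```bash
python3 - <<'E'
from h import *
import pickle
a=cv2.imread("pics/w1.png"); c=pickle.load(open("pics/w1.pkl","rb"))
print("cam",-c["R"].T@c["t"])
print(meas(a,c,"grey",(361,215),42,.048))
print(meas(a,c,"red",(190,120),45,.018))
E
```

```text
cam [ 0.4993738  -0.20525682  0.36184981]
{'centroid': array([ 429.3, -271.3]), 'rect': array([ 428.5, -271.4]), 'size': array([71.5, 45.9]), 'ang': 18.7, 'ph4': -24.2, 'n': 3784}
{'centroid': array([455.6, -98.8]), 'rect': array([455.1, -99.8]), 'size': array([57.4, 58.9]), 'ang': 96.9, 'ph4': -39.1, 'n': 3174}
```

```bash
python3 - <<'E'
from plan import *
show(); plan([(.428,-.2705,.09,-71.2,4),(.428,-.2705,.004,-71.2,4)])
E
```

```text
t 2.4 p [ 419.2 -230.4  219.6] phi -71.17 tz [-0.001  0.001 -1.   ] F [ 0.2 -0.1  0.3] g 1.0
[[-0.0011,0.0103,0.0324,0,0,0],[-0.0011,0.0102,0.0324,0,0,0],[-0.0012,0.0103,0.0324,0,0,0],[-0.0011,0.0102,0.0324,-0.1,0,0],[0,0,0.0215,0,0,0],[0,0,0.0215,0,0,0],[0,0,0.0215,0,0,0],[0,0,0.0215,0,0,0]]
max [0.0012 0.0103 0.0324 0.1    0.     0.    ]
```

Call:
send_rows --pt "-0.001 0.01 0.032 0 0 0" --pt "-0.001 0.01 0.033 0 0 0" --pt "-0.001 0.01 0.032 0 0 0" --pt "-0.002 0.011 0.032 0 0 0" --pt "0 0 0.022 0 0 0" --pt "0 0 0.022 0 0 0" --pt "0 0 0.021 0 0 0" --pt "0 0 0.021 0 0 0"

```text
time: 3.4
tool_pos: [0.4287, -0.2685, 0.0046]
tool_rot: [-0.0, 0.986, 0.166, 0.0]
contact_force: [1.5, -0.6, -0.0]
gripper_width: 1.003
```

Call:
send_rows --pt "0 0 0 0 0 0" --pt "0 0 0 0 0 0"

```text
time: 3.65
tool_pos: [0.429, -0.2697, 0.0061]
tool_rot: [0.0, 0.986, 0.165, 0.0]
contact_force: [-0.1, 0.2, -0.3]
gripper_width: 1.001
```

```bash
python3 - <<'E'
from plan import *
import cv2
show()
cv2.imwrite("pics/s1.png",manip.grab_frame("scene")[180:300,200:360]); cv2.imwrite("pics/w2.png",manip.grab_frame("wrist"))
E
```

```text
t 3.65 p [ 429.  -269.7    6.1] phi -70.99 tz [ 0.001 -0.001 -1.   ] F [-0.1  0.2 -0.3] g 1.001
```

View pics/w2.png

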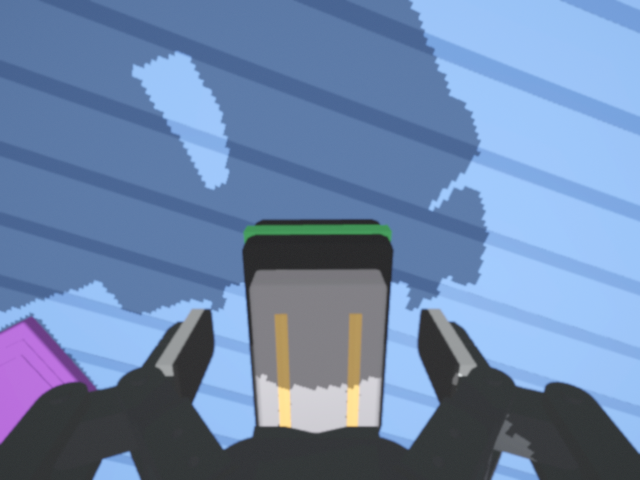

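Call:
send_rows --pt "0 0 0.002 0 0 0" --pt "0 0 0 0 0 0" --pt "0 0 0 0 0 0"

```text
time: 4.12
tool_pos: [0.4284, -0.2701, 0.0034]
tool_rot: [0.0, 0.986, 0.164, 0.0]
contact_force: [-0.2, 0.2, 0.4]
gripper_width: 0.999
```

Call:
send_rows --pt "0 0 0 0 0 0" --pt "0 0 0 0 0 0" --pt "0 0 0 0 0 0" --pt "0 0 0 0 0 0" --pt "0 0 0 0 0 0" --pt "0 0 0 0 0 0" --grip 0

```text
time: 4.88
tool_pos: [0.4288, -0.2705, 0.0038]
tool_rot: [0.0, 0.986, 0.164, 0.0]
contact_force: [-0.5, -1.6, 3.9]
gripper_width: 0.623
```

```bash
python3 - <<'E'
from plan import *
show()
E
```

```text
t 4.88 p [ 428.8 -270.5    3.8] phi -71.07 tz [ 0.001 -0.001 -1.   ] F [-0.5 -1.6  3.9] g 0.623
```

```bash
python3 - <<'E'
from h import *
from plan import *
a=cv2.imread("pics/scene0.png"); c=manip.get_calibration("scene")
for n,k,xy,r,z in [("bplate","black",(287,298),24,.006),("puck","black",(225,286),11,.028),("barpl","black",(358,308),22,.006),("puckpl","black",(426,328),18,.006),("knobpl","black",(371,259),16,.006),("bar","gold",(433,267),26,.022)]:
    print(n,meas(a,c,k,xy,r,z))
plan([(.4285,-.2705,.10,-71.1,2),(.5274,-.197,.10,36.9,12)])
E
```

```text
bplate {'centroid': array([625.6, -98.6]), 'rect': array([625.5, -98.3]), 'size': array([53. , 86.9]), 'ang': 127.7, 'ph4': -4.4, 'n': 516}
puck {'centroid': array([ 635.6, -264.7]), 'rect': array([ 635.2, -264.5]), 'size': array([38.8, 39.9]), 'ang': 162.4, 'ph4': 28.6, 'n': 151}
barpl {'centroid': array([617.5,  91.2]), 'rect': array([616.2,  91.7]), 'size': array([ 18.2, 104.9]), 'ang': 156.6, 'ph4': -23.7, 'n': 230}
puckpl {'centroid': array([642. , 267.3]), 'rect': array([641.6, 267.5]), 'size': array([52.4, 55.1]), 'ang': 102.9, 'ph4': -0.9, 'n': 325}
knobpl {'centroid': array([434.1,  90.5]), 'rect': array([433.2,  90.6]), 'size': array([53.3, 54.1]), 'ang': 111.0, 'ph4': -21.6, 'n': 191}
bar {'centroid': array([436.9, 264.2]), 'rect': array([436.1, 263.1]), 'size': array([107.2,  19.1]), 'ang': 55.1, 'ph4': -34.9, 'n': 196}
[[-0.0001,0,-0.0481,0,0,0],[-0.0001,0,-0.0481,0.1,0,0],[0.01,-0.003,0,0,0,-9],[0.01,-0.002,0,0,0,-9],[0.01,0,0,0,0,-9],[0.01,0.002,0,0,0,-9],[0.01,0.003,0,0,0,-9],[0.009,0.005,0,0,0,-9]]
[[0.008,0.006,0,0,0,-9],[0.007,0.007,0,0,0,-9],[0.006,0.008,0,0,0,-9],[0.005,0.009,0,0,0,-9],[0.003,0.01,0,0,0,-9],[0.001,0.011,0,0,0,-9]]
max [0.01   0.011  0.0481 0.1    0.     9.    ]
```

```bash
python3 - <<'E'
from plan import *
plan([(.4285,-.2705,.06,-71.1,2),(.6265,-.098,.22,37,14)])
E
```

```text
[[-0.0001,0,-0.0281,0,0,0],[-0.0001,0,-0.0281,0.1,0,0],[0.017,-0.007,-0.011,0,0,-7.7],[0.018,-0.005,-0.011,0,0,-7.7],[0.019,-0.002,-0.011,0,0,-7.7],[0.019,0,-0.012,0,0,-7.7],[0.019,0.003,-0.011,0,0,-7.7],[0.018,0.005,-0.012,0,0,-7.7]]
[[0.017,0.008,-0.011,0,0,-7.7],[0.016,0.01,-0.012,0,0,-7.7],[0.014,0.012,-0.011,0,0,-7.7],[0.013,0.014,-0.012,0,0,-7.8],[0.011,0.015,-0.011,0,0,-7.7],[0.008,0.017,-0.012,0,0,-7.8],[0.006,0.017,-0.011,0,0,-7.7],[0.004,0.018,-0.012,0,0,-7.8]]
max [0.019  0.018  0.0281 0.1    0.     7.8   ]
```

Call:
send_rows --pt "0 0 -0.028 0 0 0" --pt "0 0 -0.028 0 0 0" --pt "0.017 -0.007 -0.011 0 0 -7.7" --pt "0.018 -0.005 -0.011 0 0 -7.7" --pt "0.019 -0.002 -0.011 0 0 -7.7" --pt "0.019 0 -0.012 0 0 -7.7" --pt "0.019 0.003 -0.011 0 0 -7.7" --pt "0.018 0.005 -0.012 0 0 -7.7"

```text
time: 5.88
tool_pos: [0.5119, -0.1937, 0.1251]
tool_rot: [-0.002, 0.842, 0.54, -0.001]
contact_force: [0.4, -0.1, -3.5]
gripper_width: 0.622
```

Call:
send_rows --pt "0.017 0.008 -0.011 0 0 -7.7" --pt "0.016 0.01 -0.012 0 0 -7.7" --pt "0.014 0.012 -0.011 0 0 -7.7" --pt "0.013 0.014 -0.012 0 0 -7.8" --pt "0.011 0.015 -0.011 0 0 -7.7" --pt "0.008 0.017 -0.012 0 0 -7.8" --pt "0.006 0.017 -0.011 0 0 -7.7" --pt "0.004 0.018 -0.012 0 0 -7.8"

```text
time: 6.88
tool_pos: [0.625, -0.097, 0.2166]
tool_rot: [-0.003, 0.444, 0.896, -0.0]
contact_force: [2.0, -0.1, -4.0]
gripper_width: 0.622
```

Call:
send_rows --pt "0 0 0 0 0 0" --pt "0 0 0 0 0 0" --pt "0 0 0 0 0 0"

```text
time: 7.25
tool_pos: [0.625, -0.0983, 0.2177]
tool_rot: [-0.001, 0.447, 0.895, -0.0]
contact_force: [0.1, -0.0, -2.9]
gripper_width: 0.622
```

```bash
cat > wr.py <<'E'
import pickle,sys
from h import *
from plan import show
show(); c=manip.get_calibration("wrist"); a=manip.grab_frame("wrist"); n=sys.argv[1]
cv2.imwrite(f"pics/{n}.png",a); pickle.dump(c,open(f"pics/{n}.pkl","wb"))
E
python3 wr.py w3
```

```text
t 7.25 p [625.  -98.3 217.7] phi 36.94 tz [-0.003  0.001 -1.   ] F [ 0.1 -0.  -2.9] g 0.622
```

View pics/w3.png

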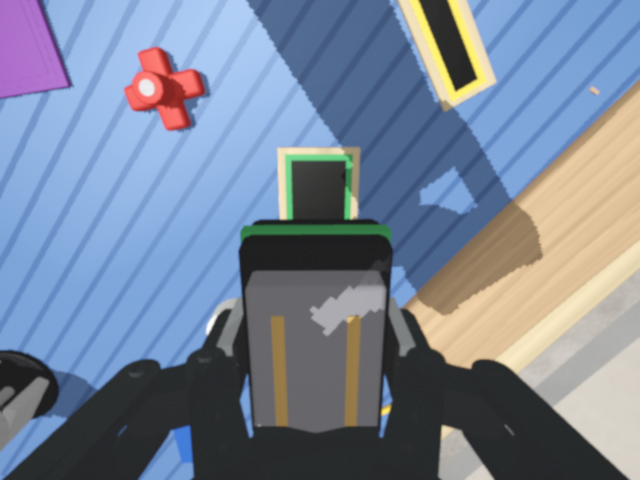

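```bash
cat > edge.py <<'E'
import pickle
from h import *
def edgepts(img,along,fixed,start,step_range):
    """max-gradient positions. along='row': scan columns? returns px pts"""
E
python3 - <<'E'
from h import *
import pickle
a=cv2.imread("pics/w3.png"); c=pickle.load(open("pics/w3.pkl","rb"))
g=cv2.cvtColor(a,cv2.COLOR_BGR2GRAY).astype(float); g=cv2.GaussianBlur(g,(3,3),0)
for r in (175,190,205): print(r,g[r,270:372:2].astype(int).tolist())
for x in (300,320,340): print(x,g[140:180,x].astype(int).tolist())
for x in (280,315,350): print("bat",x,g[215:290,x].astype(int).tolist())
print(g[300,235:400:2].astype(int).tolist())
E
```

```text
175 [162, 154, 152, 163, 207, 228, 227, 217, 189, 177, 159, 95, 65, 64, 63, 63, 62, 62, 61, 60, 60, 59, 59, 58, 57, 57, 56, 56, 55, 54, 54, 54, 53, 52, 52, 49, 36, 39, 83, 100, 108, 134, 146, 145, 133, 106, 98, 98, 98, 98, 98]
190 [169, 169, 169, 169, 195, 226, 228, 220, 191, 174, 159, 100, 62, 59, 58, 58, 57, 57, 57, 57, 55, 55, 55, 54, 54, 54, 52, 52, 52, 51, 51, 50, 50, 49, 49, 49, 50, 80, 144, 140, 120, 137, 144, 142, 123, 101, 98, 98, 98, 97, 90]
205 [165, 165, 165, 166, 188, 224, 229, 225, 199, 172, 165, 116, 60, 54, 54, 53, 53, 53, 52, 52, 52, 51, 51, 51, 50, 50, 49, 48, 48, 48, 48, 47, 47, 47, 46, 46, 48, 94, 152, 165, 190, 220, 223, 204, 132, 85, 81, 85, 93, 98, 98]
300 [157, 158, 162, 166, 170, 173, 180, 196, 214, 226, 230, 230, 228, 220, 205, 189, 181, 178, 173, 160, 133, 101, 78, 69, 68, 68, 67, 67, 66, 65, 65, 64, 63, 63, 63, 63, 63, 62, 62, 62]
320 [177, 176, 176, 176, 176, 175, 176, 186, 201, 211, 215, 215, 213, 207, 195, 183, 176, 174, 169, 156, 128, 95, 71, 63, 62, 61, 61, 61, 60, 60, 59, 59, 58, 57, 57, 57, 56, 56, 56, 56]
340 [91, 94, 100, 112, 131, 150, 162, 174, 
[... 802 characters left out ...]
115, 65, 37, 32, 41, 60, 80, 90, 92, 93, 93, 95, 97, 95, 85, 65, 44, 33, 30, 29, 29, 29, 29, 30, 30, 31, 31, 31, 31, 31, 31, 31, 31, 31, 30, 31, 31, 32, 31, 31, 31, 31, 32, 32, 31, 31, 31, 31, 32, 35, 45, 64, 83, 93, 95, 95, 95, 96, 96, 96, 96, 96, 96, 97, 99, 104, 115, 129, 142, 153, 160]
[170, 147, 138, 116, 52, 61, 96, 102, 104, 103, 103, 103, 104, 104, 104, 104, 104, 104, 104, 104, 104, 104, 104, 103, 104, 104, 103, 104, 103, 103, 104, 103, 104, 104, 104, 104, 104, 104, 104, 104, 104, 104, 104, 104, 106, 120, 151, 169, 171, 169, 161, 165, 171, 171, 172, 172, 172, 172, 172, 172, 172, 172, 172, 172, 171, 171, 171, 171, 170, 170, 171, 171, 170, 162, 143, 95, 45, 80, 121, 129, 142, 156, 160]
```

```bash
python3 - <<'E'
from h import *
import pickle
c=pickle.load(open("pics/w3.pkl","rb"))
tool=np.array([625,-98.3]); ph=np.radians(36.94); ty=np.array([np.cos(ph),np.sin(ph)]); tx=np.array([-np.sin(ph),np.cos(ph)])  # check: tx=ty x tz
tx=np.cross([ty[0],ty[1],0],[0,0,-1])[:2]
def T(px,z):
    P=ray(px,z,c)[:,:2]*1000-tool; return np.c_[P@tx,P@ty].round(1)
print("sil TL,TR,L205,R205",T([[291.6,160.7],[345,160.7],[292.3,205],[344.2,205]],.006).tolist(),T([[318,160.7]],.006))
print("bat base far",T([[280,219.6],[350,219.3]],.2139).tolist(), "raised",T([[280,269.8],[350,269.6]],.2479).tolist())
print("raised sides row300",T([[245.5,300],[387,300]],.262).tolist())
E
```

```text
sil TL,TR,L205,R205 [[40.8, -23.5], [40.8, 28.5], [-3.4, -23.7], [-3.4, 28.9]] [[40.8  2.2]]
bat base far [[40.9, -14.8], [41.1, 15.0]] raised [[32.8, -11.7], [32.9, 12.2]]
raised sides row300 [[29.0, -21.1], [29.0, 22.5]]
```

```bash
python3 - <<'E'
from plan import *
plan([(.627,-.0975,.03,36.94,6)])
E
```

```text
[[0,0,0.031,0,0,0],[0,0,0.031,0,0,0],[0,0.001,0.032,0,0,0],[0,0,0.031,0,0,0],[0,0.001,0.032,0,0,0],[-0.001,0,0.031,-0.1,-0.1,0]]
max [0.001 0.001 0.032 0.1   0.1   0.   ]
```

Call:
send_rows --pt "0 0 0.031 0 0 0" --pt "0 0.001 0.031 0 0 0" --pt "0 0 0.032 0 0 0" --pt "0 0.001 0.031 0 0 0" --pt "-0.0005 0 0.032 0 0 0" --pt "0 0 0.031 0 0 0" --pt "0 0 0 0 0 0" --pt "0 0 0 0 0 0"

```text
time: 8.3
tool_pos: [0.6287, -0.0976, 0.0326]
tool_rot: [0.001, 0.446, 0.895, 0.0]
contact_force: [-0.7, -0.3, -2.9]
gripper_width: 0.622
```

```bash
python3 - <<'E'
from plan import *
show();plan([(.627,-.0975,.0105,36.94,3)])
E
```

```text
t 8.3 p [628.7 -97.6  32.6] phi 37.0 tz [ 0.002 -0.    -1.   ] F [-0.7 -0.3 -2.9] g 0.622
[[0.0004,-0.0004,0.0074,0,0,0],[0.0004,-0.0005,0.0073,0,0,0],[0.0004,-0.0004,0.0074,0.1,0.1,0.1]]
max [0.0004 0.0005 0.0074 0.1    0.1    0.1   ]
```

Call:
send_rows --pt "0.0005 -0.0005 0.007 0 0 0" --pt "0.0005 -0.0005 0.007 0 0 0" --pt "0 0 0.006 0 0 0" --pt "0 0 0 0 0 0" --pt "0 0 0 0 0 0" --pt "0 0 0 0 0 0"

```text
time: 9.05
tool_pos: [0.6269, -0.0971, 0.0116]
tool_rot: [0.0, 0.446, 0.895, 0.0]
contact_force: [-0.2, -0.5, -3.7]
gripper_width: 0.623
```

```bash
python3 - <<'E'
from plan import *
show();plan([(.627,-.0975,.0105,36.94,3)])
E
```

```text
t 9.05 p [626.9 -97.1  11.6] phi 37.03 tz [ 0.001 -0.    -1.   ] F [-0.2 -0.5 -3.7] g 0.623
[[-0.0001,-0.0001,0.0004,0,0,0],[-0.0001,0,0.0004,0,0,0],[-0.0002,-0.0001,0.0003,0,0,0.1]]
max [0.0002 0.0001 0.0004 0.     0.     0.1   ]
```

Lower to light contact, then release partly and rise.

Call:
send_rows --pt "0 0 0.0015 0 0 0" --pt "0 0 0 0 0 0" --pt "0 0 0 0 0 0"

```text
time: 9.43
tool_pos: [0.6267, -0.0971, 0.0099]
tool_rot: [0.0, 0.446, 0.895, 0.0]
contact_force: [0.0, 0.0, -4.6]
gripper_width: 0.618
```

Call:
send_rows --pt "0 0 0 0 0 0" --pt "0 0 0 0 0 0" --pt "0 0 0 0 0 0" --pt "0 0 0 0 0 0" --grip 1

```text
time: 9.93
tool_pos: [0.6268, -0.0971, 0.0101]
tool_rot: [0.0, 0.446, 0.895, 0.0]
contact_force: [0.3, -0.6, -0.2]
gripper_width: 1.0
```

```bash
python3 - <<'E'
from plan import *
show();plan([(.627,-.0975,.08,36.94,3),(.640,-.250,.22,36.94,5)])
E
```

```text
t 9.93 p [626.8 -97.1  10.1] phi 37.03 tz [ 0. -0. -1.] F [ 0.3 -0.6 -0.2] g 1.0
[[-0.0001,0,-0.0233,0,0,0],[-0.0002,-0.0001,-0.0233,0,0,0],[-0.0001,0,-0.0233,0,0,0.1],[-0.026,-0.016,-0.028,0,0,0],[-0.026,-0.016,-0.028,0,0,0],[-0.026,-0.016,-0.028,0,0,0],[-0.026,-0.017,-0.028,0,0,0],[-0.026,-0.016,-0.028,0,0,0]]
max [0.026 0.017 0.028 0.    0.    0.1  ]
```

Call:
send_rows --pt "0 0 -0.023 0 0 0" --pt "0 0 -0.023 0 0 0" --pt "0 0 -0.024 0 0 0" --pt "-0.026 -0.016 -0.028 0 0 0" --pt "-0.026 -0.016 -0.028 0 0 0" --pt "-0.026 -0.016 -0.028 0 0 0" --pt "-0.026 -0.017 -0.028 0 0 0" --pt "-0.026 -0.016 -0.028 0 0 0"

```text
time: 10.92
tool_pos: [0.6401, -0.2506, 0.2207]
tool_rot: [0.0, 0.446, 0.895, 0.0]
contact_force: [-0.6, 0.1, -0.1]
gripper_width: 0.999
```

Call:
send_rows --pt "0 0 0 0 0 0" --pt "0 0 0 0 0 0" --pt "0 0 0 0 0 0"

```text
time: 11.3
tool_pos: [0.6395, -0.2482, 0.2178]
tool_rot: [-0.002, 0.445, 0.895, 0.0]
contact_force: [1.1, -0.4, 0.7]
gripper_width: 0.998
```

```bash
python3 wr.py w4; python3 - <<'E'
from h import *
cv2.imwrite("pics/top1.png",manip.grab_frame("top"))
E
```

```text
t 11.3 p [ 639.5 -248.2  217.8] phi 37.09 tz [-0.003  0.002 -1.   ] F [ 1.1 -0.4  0.7] g 0.998
```

View pics/w4.png

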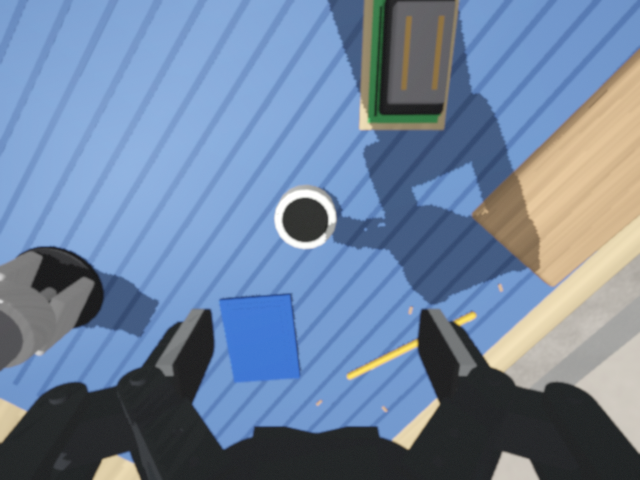

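View pics/top1.png

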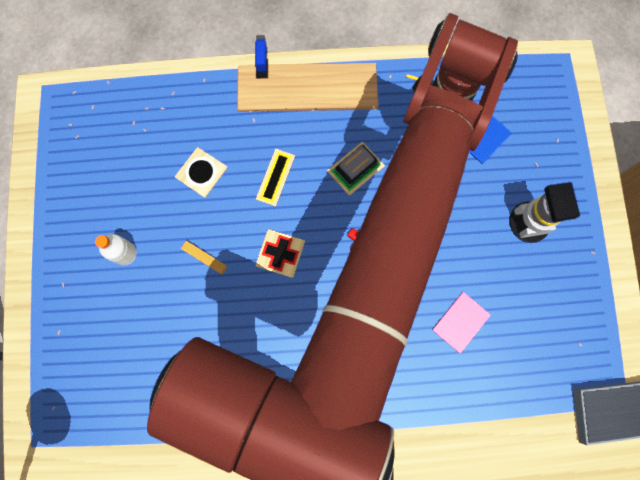

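```bash
python3 - <<'E'
from h import *
import h,pickle
a=cv2.imread("pics/top1.png"); c=manip.get_calibration("top")
hv=cv2.cvtColor(a,cv2.COLOR_BGR2HSV)
print(hv[165,354],hv[158,357], hv[172,366])
h.masks=lambda im:dict(g=(lambda x:((x[...,2]>50)&(x[...,1]<70))|((x[...,0]<30)&(x[...,2]>60)))(cv2.cvtColor(im,cv2.COLOR_BGR2HSV)))
print(meas(a,c,"g",(358,162),17,.054))
import importlib; importlib.reload(h); from h import *
a=cv2.imread("pics/w4.png"); c=pickle.load(open("pics/w4.pkl","rb"))
print(h.meas(a,c,"black",(305,220),26,.028))
cv2.imwrite("pics/c4.png",cv2.resize(cv2.imread("pics/top1.png")[130:200,320:390],(560,560),interpolation=0))
E
```

```text
[129  21  86] [125  18  87] [ 67 156  44]
{'centroid': array([628.8, -96.4]), 'rect': array([630.1, -96.6]), 'size': array([53. , 80.1]), 'ang': 127.4, 'ph4': -27.5, 'n': 724}
{'centroid': array([ 638.8, -264.2]), 'rect': array([ 638.6, -264.6]), 'size': array([41.6, 41.1]), 'ang': 37.1, 'ph4': 11.5, 'n': 1465}
```

View pics/c4.png

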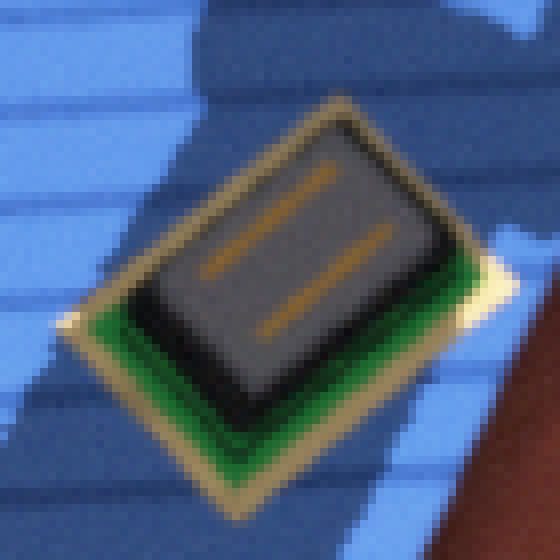

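```bash
python3 - <<'E'
from plan import *
plan([(.638,-.264,.07,37,4),(.638,-.264,.0035,37,4)])
E
```

```text
[[-0.0029,-0.0027,0.0371,0,0,0],[-0.0029,-0.0027,0.037,0,0,0],[-0.003,-0.0027,0.0371,0,-0.1,0],[-0.0029,-0.0026,0.0371,-0.1,0,0.1],[0,0,0.0166,0,0,0],[0,0,0.0166,0,0,0],[0,0,0.0166,0,0,0],[0,-0.0001,0.0167,0,0,0]]
max [0.003  0.0027 0.0371 0.1    0.1    0.1   ]
```

Call:
send_rows --pt "-0.003 -0.003 0.037 0 0 0" --pt "-0.003 -0.002 0.037 0 0 0" --pt "-0.003 -0.003 0.037 0 0 0" --pt "-0.003 -0.003 0.037 0 0 0" --pt "0 0 0.016 0 0 0" --pt "0 0 0.016 0 0 0" --pt "0 0 0.016 0 0 0" --pt "0 0 0.014 0 0 0"

```text
time: 12.4
tool_pos: [0.6392, -0.2659, 0.0098]
tool_rot: [0.001, 0.446, 0.895, -0.0]
contact_force: [-0.4, 0.4, 0.8]
gripper_width: 1.001
```

Call:
send_rows --pt "0 0 0 0 0 0" --pt "0 0 0 0 0 0" --pt "0 0 0 0 0 0"

```text
time: 12.78
tool_pos: [0.6394, -0.2662, 0.0109]
tool_rot: [0.001, 0.446, 0.895, -0.0]
contact_force: [-0.3, 0.5, -0.3]
gripper_width: 0.999
```

```bash
python3 wr.py w5
```

```text
t 12.78 p [ 639.4 -266.2   10.9] phi 37.03 tz [ 0.002 -0.001 -1.   ] F [-0.3  0.5 -0.3] g 0.999
```

View pics/w5.png

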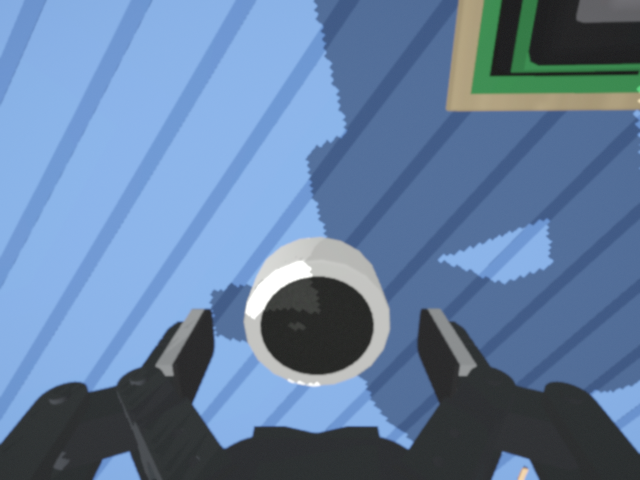

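Call:
send_rows --pt "0.002 0 0.003 0 0 0" --pt "0.0005 0 0.004 0 0 0" --pt "0 0 0 0 0 0"

```text
time: 13.2
tool_pos: [0.6367, -0.2635, 0.002]
tool_rot: [-0.001, 0.446, 0.895, 0.0]
contact_force: [-0.3, 0.2, -0.5]
gripper_width: 0.996
```

Call:
send_rows --pt "0 0 0 0 0 0" --pt "0 0 0 0 0 0" --pt "0 0 0 0 0 0" --pt "0 0 0 0 0 0" --pt "0 0 0 0 0 0" --grip 0

```text
time: 13.82
tool_pos: [0.6377, -0.2641, 0.0035]
tool_rot: [0.001, 0.446, 0.895, -0.0]
contact_force: [0.9, -0.7, 3.8]
gripper_width: 0.681
```

```bash
python3 - <<'E'
from plan import *
show();plan([(.638,-.264,.09,37,3),(.642,.268,.215,37,11)])
E
```

```text
t 13.82 p [ 637.7 -264.1    3.5] phi 37.03 tz [ 0.001 -0.001 -1.   ] F [ 0.9 -0.7  3.8] g 0.681
[[-0.0001,0.0001,-0.0288,0,0,0],[0,0.0001,-0.0289,0,0,0],[-0.0001,0.0001,-0.0288,0,0.1,0],[0.038,0.029,-0.011,0,0,0],[0.038,0.029,-0.011,0,0,0],[0.038,0.03,-0.011,0,0,0],[0.039,0.029,-0.011,0,0,0],[0.038,0.03,-0.012,0,0,0]]
[[0.039,0.029,-0.011,0,0,0],[0.038,0.03,-0.012,0,0,0],[0.039,0.029,-0.011,0,0,0],[0.038,0.03,-0.012,0,0,0],[0.039,0.029,-0.011,0,0,0],[0.038,0.03,-0.012,0,0,0]]
max [0.039  0.03   0.0289 0.     0.1    0.    ]
```

Call:
send_rows --pt "0 0 -0.029 0 0 0" --pt "0 0 -0.029 0 0 0" --pt "0 0 -0.029 0 0 0" --pt "0.038 0.029 -0.011 0 0 0" --pt "0.038 0.029 -0.011 0 0 0" --pt "0.038 0.03 -0.011 0 0 0" --pt "0.039 0.029 -0.011 0 0 0" --pt "0.038 0.03 -0.012 0 0 0"

```text
time: 14.82
tool_pos: [0.6383, -0.0211, 0.1448]
tool_rot: [-0.001, 0.446, 0.895, -0.0]
contact_force: [0.8, 0.0, -0.8]
gripper_width: 0.683
```

Call:
send_rows --pt "0.039 0.029 -0.011 0 0 0" --pt "0.038 0.03 -0.012 0 0 0" --pt "0.039 0.029 -0.011 0 0 0" --pt "0.038 0.03 -0.012 0 0 0" --pt "0.039 0.029 -0.011 0 0 0" --pt "0.038 0.03 -0.012 0 0 0" --pt "0 0 0 0 0 0" --pt "0 0 0 0 0 0"

```text
time: 15.82
tool_pos: [0.641, 0.2678, 0.2134]
tool_rot: [-0.001, 0.446, 0.895, -0.001]
contact_force: [0.7, -1.4, -1.0]
gripper_width: 0.679
```

Call:
send_rows --pt "0 0 0 0 0 0" --pt "0 0 0 0 0 0"

```text
time: 16.08
tool_pos: [0.6416, 0.267, 0.2142]
tool_rot: [-0.0, 0.447, 0.895, -0.0]
contact_force: [-0.0, 0.5, -0.5]
gripper_width: 0.678
```

```bash
python3 wr.py w6; python3 - <<'E'
from h import *
cv2.imwrite("pics/top2.png",manip.grab_frame("top"))
E
```

```text
t 16.07 p [641.6 267.  214.2] phi 36.94 tz [-0.001 -0.    -1.   ] F [-0.   0.5 -0.5] g 0.678
```

View pics/w6.png

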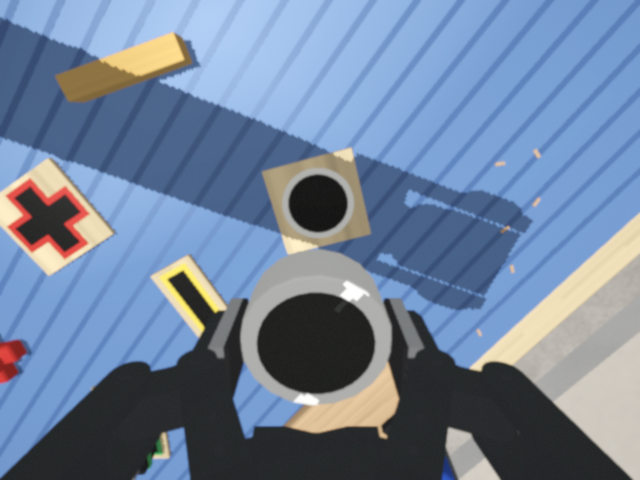

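View pics/top2.png

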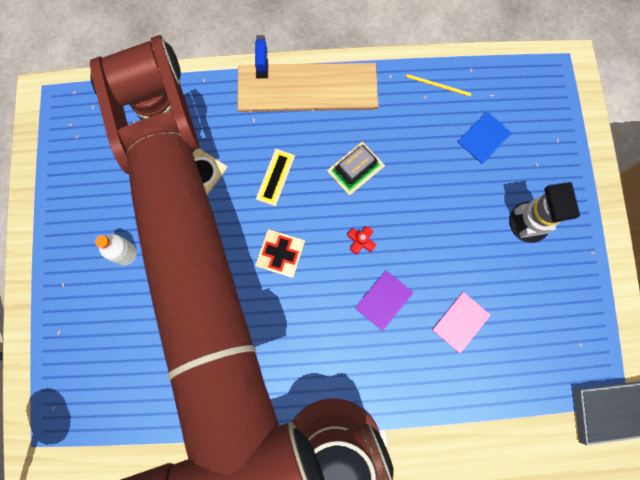

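```bash
python3 - <<'E'
from h import *
import pickle
a=cv2.imread("pics/top2.png"); c=manip.get_calibration("top")
print(meas(a,c,"grey",(357,163),20,.054))
a=cv2.imread("pics/w6.png"); c=pickle.load(open("pics/w6.pkl","rb"))
print(meas(a,c,"black",(318,203),32,.006))
print(meas(a,c,"black",(318,340),70,.2387))
x=cv2.imread("pics/top2.png")
cv2.imwrite("pics/c5.png",cv2.resize(x[130:200,320:390],(560,560),interpolation=0))
E
```

```text
{'centroid': array([630.2, -96.7]), 'rect': array([629.4, -96.3]), 'size': array([54. , 80.4]), 'ang': 126.5, 'ph4': -4.8, 'n': 749}
{'centroid': array([643.9, 267.4]), 'rect': array([644.2, 266.9]), 'size': array([57.4, 57.5]), 'ang': 127.0, 'ph4': -22.7, 'n': 2609}
{'centroid': array([642.4, 266.6]), 'rect': array([642.8, 266.1]), 'size': array([45.3, 44.9]), 'ang': 37.0, 'ph4': -17.7, 'n': 9228}
```

View pics/c5.png

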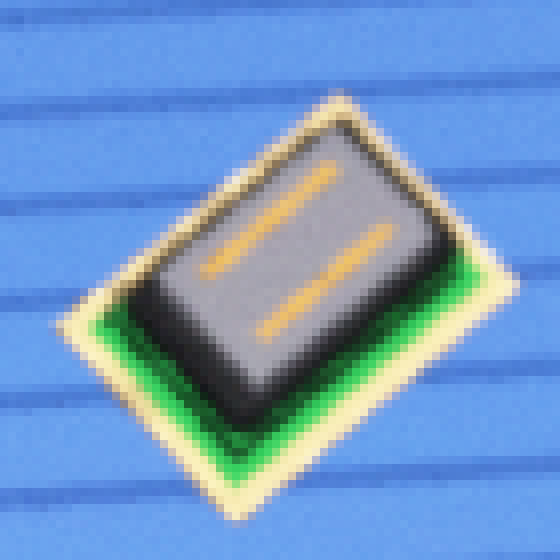

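```bash
python3 - <<'E'
from h import *
import h
def mk(im):
    x=cv2.cvtColor(im,cv2.COLOR_BGR2HSV).astype(int)
    m=((x[...,1]<45)&(x[...,2]>95)&(x[...,2]<200)).astype(np.uint8)
    return dict(g=cv2.morphologyEx(cv2.morphologyEx(m,cv2.MORPH_CLOSE,np.ones((5,5))),cv2.MORPH_OPEN,np.ones((3,3))))
h.masks=mk
c=manip.get_calibration("top")
print(meas(cv2.imread("pics/top2.png"),c,"g",(358,161),17,.054))
print("orig",meas(cv2.imread("pics/top0.png"),c,"g",(440,243),24,.048))
E
```

```text
{'centroid': array([628.3, -95.4]), 'rect': array([629.5, -95.8]), 'size': array([52.3, 74.7]), 'ang': 127.4, 'ph4': -13.3, 'n': 664}
orig {'centroid': array([ 426.9, -269.1]), 'rect': array([ 427.1, -269.1]), 'size': array([69.7, 43. ]), 'ang': 19.6, 'ph4': -23.8, 'n': 591}
```

```bash
python3 - <<'E'
from h import *
c=manip.get_calibration("top")
def strips(f,xy,r,z):
    a=cv2.imread(f); x=cv2.cvtColor(a,cv2.COLOR_BGR2HSV).astype(int)
    m=np.zeros(a.shape[:2],np.uint8); s=np.s_[xy[1]-r:xy[1]+r,xy[0]-r:xy[0]+r]
    m[s]=((x[...,0]>10)&(x[...,0]<28)&(x[...,1]>50)&(x[...,2]>120))[s]
    n,l,st,ce=cv2.connectedComponentsWithStats(m)
    for i in range(1,n):
        if st[i,4]>12:
            P=ray(np.argwhere(l==i)[:,::-1],z,c)[:,:2]*1000; P=P.astype(np.float32)
            v=cv2.fitLine(P,cv2.DIST_L2,0,.01,.01).ravel(); print(f,st[i,4],P.mean(0).round(1),np.degrees(np.arctan2(v[1],v[0])).round(1)%180)
strips("pics/top2.png",(357,161),12,.054); strips("pics/top0.png",(440,243),14,.048)
E
```

```text
pics/top2.png 27 [647.9 -83.1] 125.7
pics/top2.png 54 [636.7 -89.5] 127.6
pics/top2.png 52 [ 617.3 -103.8] 127.6
pics/top0.png 54 [ 433.6 -280.9] 19.6
pics/top0.png 59 [ 425.  -258.3] 18.7
```

```bash
python3 - <<'E'
from plan import *
plan([(.643,.268,.03,37,6)])
E
```

```text
[[0,0,0.031,0,0,0],[0,0,0.031,0,0,0],[0,0,0.031,0,0,0],[0,0,0.031,0,0,0],[0,0.001,0.03,0,0,0],[0,0,0.031,0,0,0]]
max [0.    0.001 0.031 0.    0.    0.   ]
```

Call:
send_rows --pt "0 0.001 0.031 0 0 0" --pt "0 0 0.031 0 0 0" --pt "0 0 0.031 0 0 0" --pt "0 0 0.031 0 0 0" --pt "0 0 0.03 0 0 0" --pt "0 0 0.03 0 0 0" --pt "0 0 0 0 0 0" --pt "0 0 0 0 0 0"

```text
time: 17.18
tool_pos: [0.6434, 0.2689, 0.0321]
tool_rot: [0.001, 0.446, 0.895, 0.001]
contact_force: [0.2, -0.5, -0.5]
gripper_width: 0.681
```

```bash
python3 - <<'E'
from plan import *
show();plan([(.643,.268,.012,37,2)])
E
```

```text
t 17.18 p [643.4 268.9  32.1] phi 37.02 tz [ 0.002  0.    -1.   ] F [ 0.2 -0.5 -0.5] g 0.681
[[-0.0002,-0.0004,0.0101,0,0,0],[-0.0003,-0.0004,0.01,0.1,0,0]]
max [0.0003 0.0004 0.0101 0.1    0.     0.    ]
```

Call:
send_rows --pt "-0.0005 -0.001 0.01 0 0 0" --pt "0 0 0.01 0 0 0" --pt "0 0 0.001 0 0 0" --pt "0 0 0 0 0 0" --pt "0 0 0 0 0 0"

```text
time: 17.8
tool_pos: [0.6419, 0.2678, 0.0098]
tool_rot: [-0.0, 0.446, 0.895, -0.0]
contact_force: [-0.3, -1.1, -1.7]
gripper_width: 0.684
```

```bash
python3 - <<'E'
from plan import *
show();plan([(.643,.268,.010,37,2)])
E
```

```text
t 17.8 p [641.9 267.8   9.8] phi 37.03 tz [-0. -0. -1.] F [-0.3 -1.1 -1.7] g 0.684
[[-0.0003,0.0005,-0.0001,0,0,0],[-0.0002,0.0005,-0.0001,0,0,0]]
max [0.0003 0.0005 0.0001 0.     0.     0.    ]
```

Call:
send_rows --pt "-0.0003 0.001 0 0 0 0" --pt "0 0 0 0 0 0" --pt "0 0 0 0 0 0"

```text
time: 18.18
tool_pos: [0.643, 0.2682, 0.0098]
tool_rot: [-0.0, 0.446, 0.895, -0.0]
contact_force: [0.2, 0.3, -0.8]
gripper_width: 0.68
```

Call:
send_rows --pt "0 0 0 0 0 0" --pt "0 0 0 0 0 0" --pt "0 0 0 0 0 0" --pt "0 0 0 0 0 0" --grip 1

```text
time: 18.68
tool_pos: [0.643, 0.2682, 0.0099]
tool_rot: [0.0, 0.446, 0.895, 0.0]
contact_force: [0.4, 0.6, -0.1]
gripper_width: 1.001
```

```bash
python3 - <<'E'
from plan import *
show();plan([(.642,.268,.10,37,3),(.44,.25,.22,-35,8)])
E
```

```text
t 18.68 p [643.  268.2   9.9] phi 37.03 tz [ 0.  0. -1.] F [ 0.4  0.6 -0.1] g 1.001
[[0.0002,-0.0003,-0.03,0,0,0],[0.0001,-0.0003,-0.0301,0,0,0],[0.0002,-0.0003,-0.03,0,0,0],[0.013,-0.022,-0.015,0,0,9],[0.01,-0.023,-0.015,0,0,9],[0.006,-0.025,-0.015,0,0,9],[0.002,-0.025,-0.015,0,0,9],[-0.002,-0.025,-0.015,0,0,9]]
[[-0.005,-0.025,-0.015,0,0,9],[-0.009,-0.024,-0.015,0,0,9],[-0.013,-0.021,-0.015,0,0,9]]
max [0.013  0.025  0.0301 0.     0.     9.    ]
```

```bash
python3 - <<'E'
from plan import *
plan([(.643,.268,.10,37,3),(.44,.25,.22,145,12)])
E
```

```text
[[0,0,-0.03,0,0,0],[-0.0001,-0.0001,-0.0301,0,0,0],[0,0,-0.03,0,0,0],[0.009,-0.014,-0.01,0,0,-9],[0.011,-0.013,-0.01,0,0,-9],[0.013,-0.011,-0.01,0,0,-9],[0.015,-0.009,-0.01,0,0,-9],[0.016,-0.006,-0.01,0,0,-9]]
[[0.016,-0.004,-0.01,0,0,-9],[0.017,-0.001,-0.01,0,0,-9],[0.017,0.001,-0.01,0,0,-9],[0.016,0.004,-0.01,0,0,-9],[0.016,0.007,-0.01,0,0,-9],[0.014,0.009,-0.01,0,0,-9],[0.013,0.011,-0.01,0,0,-9]]
max [0.017  0.014  0.0301 0.     0.     9.    ]
```

Call:
send_rows --pt "0 0 -0.03 0 0 0" --pt "0 0 -0.03 0 0 0" --pt "0 0 -0.03 0 0 0" --pt "0.009 -0.014 -0.01 0 0 -9" --pt "0.011 -0.013 -0.01 0 0 -9" --pt "0.013 -0.011 -0.01 0 0 -9" --pt "0.015 -0.009 -0.01 0 0 -9" --pt "0.016 -0.006 -0.01 0 0 -9"

```text
time: 19.68
tool_pos: [0.5574, 0.261, 0.1502]
tool_rot: [0.0, 0.067, 0.998, 0.0]
contact_force: [-0.0, -1.3, 0.0]
gripper_width: 0.999
```

Call:
send_rows --pt "0.016 -0.004 -0.01 0 0 -9" --pt "0.017 -0.001 -0.01 0 0 -9" --pt "0.017 0.001 -0.01 0 0 -9" --pt "0.016 0.004 -0.01 0 0 -9" --pt "0.016 0.007 -0.01 0 0 -9" --pt "0.014 0.009 -0.01 0 0 -9" --pt "0.013 0.011 -0.01 0 0 -9" --pt "0 0 0 0 0 0"

```text
time: 20.68
tool_pos: [0.4403, 0.2505, 0.2209]
tool_rot: [0.001, -0.461, 0.887, -0.0]
contact_force: [0.2, -0.2, 0.2]
gripper_width: 1.005
```

Call:
send_rows --pt "0 0 0 0 0 0" --pt "0 0 0 0 0 0"

```text
time: 20.92
tool_pos: [0.4405, 0.2501, 0.2191]
tool_rot: [-0.0, -0.461, 0.887, 0.0]
contact_force: [-0.5, 0.3, 0.3]
gripper_width: 0.997
```

```bash
python3 wr.py w7; python3 - <<'E'
from h import *
cv2.imwrite("pics/top3.png",manip.grab_frame("top"))
E
```

```text
t 20.93 p [440.5 250.1 219.1] phi 144.94 tz [-0.001 -0.    -1.   ] F [-0.5  0.3  0.3] g 0.997
```

View pics/w7.png

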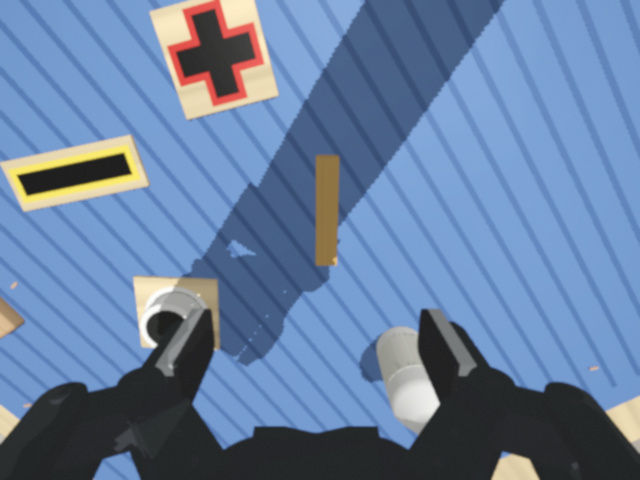

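View pics/top3.png

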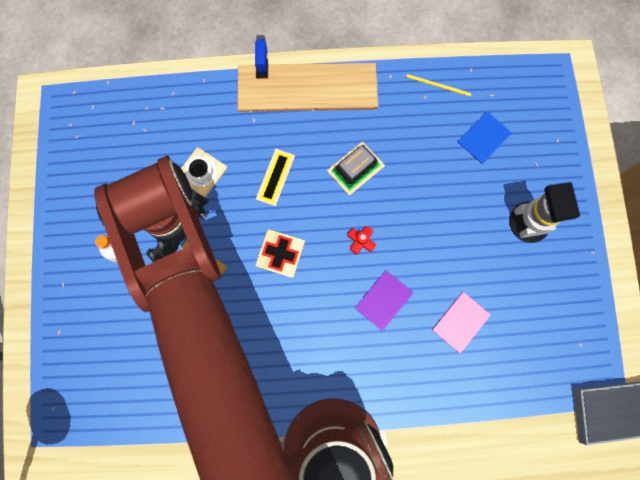

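```bash
python3 - <<'E'
from h import *
import h,pickle
c=pickle.load(open("pics/w7.pkl","rb"))
def mk(im):
    x=cv2.cvtColor(im,cv2.COLOR_BGR2HSV).astype(int)
    return dict(g=(x[...,0]>8)&(x[...,0]<32)&(x[...,1]>60)&(x[...,2]>70))
h.masks=mk
print(meas(cv2.imread("pics/w7.png"),c,"g",(327,210),62,.022))
E
```

```text
{'centroid': array([434.6, 258.9]), 'rect': array([436. , 261.6]), 'size': array([109.8,  20.9]), 'ang': 55.0, 'ph4': -35.2, 'n': 2369}
```

```bash
python3 - <<'E'
from plan import *
plan([(.436,.2622,.06,145,5),(.436,.2622,.012,145,3)])
E
```

```text
[[-0.001,0.002,0.032,0,0,0],[-0.002,0.002,0.032,0,0,0],[-0.001,0.002,0.032,0,0,0],[-0.002,0.002,0.032,0,0,0],[-0.001,0.002,0.031,0,0,0],[-0.0002,0.0002,0.0161,0,0,0],[-0.0001,0.0001,0.0161,0,0,0],[-0.0002,0.0002,0.016,0,0,0]]
max [0.002 0.002 0.032 0.    0.    0.   ]
```

Call:
send_rows --pt "-0.001 0.002 0.032 0 0 0" --pt "-0.002 0.002 0.032 0 0 0" --pt "-0.001 0.002 0.032 0 0 0" --pt "-0.002 0.002 0.032 0 0 0" --pt "-0.001 0.002 0.031 0 0 0" --pt "0 0 0.016 0 0 0" --pt "0 0 0.016 0 0 0" --pt "0 0 0.016 0 0 0"

```text
time: 22.02
tool_pos: [0.437, 0.262, 0.0127]
tool_rot: [0.001, -0.462, 0.887, -0.0]
contact_force: [-0.7, -0.4, 0.5]
gripper_width: 1.001
```

Call:
send_rows --pt "0 0 0 0 0 0" --pt "0 0 0 0 0 0" --pt "0 0 0 0 0 0"

```text
time: 22.4
tool_pos: [0.4369, 0.2621, 0.0138]
tool_rot: [0.001, -0.462, 0.887, -0.0]
contact_force: [0.1, 0.0, -0.3]
gripper_width: 1.002
```

```bash
python3 wr.py w8;  python3 - <<'E'
from plan import *
plan([(.436,.2622,.0035,145,2)])
E
```

```text
t 22.4 p [436.9 262.1  13.8] phi 145.03 tz [ 0.002  0.001 -1.   ] F [ 0.1  0.  -0.3] g 1.002
[[0.0002,0.0004,0.0051,0,0,0],[0.0001,0.0003,0.0051,-0.1,0.1,0]]
max [0.0002 0.0004 0.0051 0.1    0.1    0.    ]
```

View pics/w8.png

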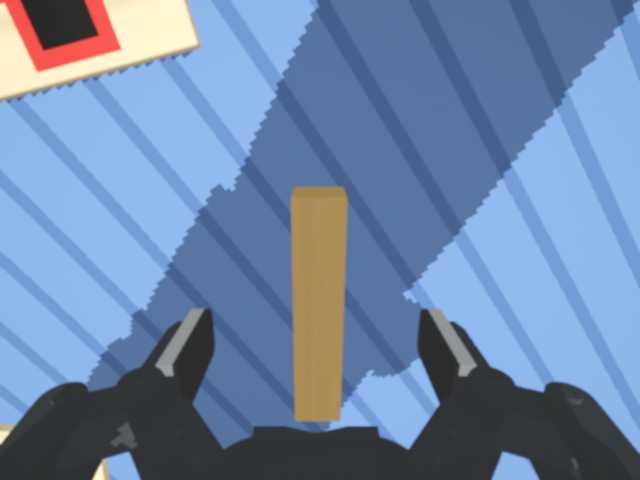

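Call:
send_rows --pt "0 0 0.005 0 0 0" --pt "0 0 0.0045 0 0 0" --pt "0 0 0 0 0 0" --pt "0 0 0 0 0 0"

```text
time: 22.95
tool_pos: [0.4361, 0.2617, 0.0032]
tool_rot: [-0.0, -0.462, 0.887, 0.0]
contact_force: [-0.1, 0.1, -0.3]
gripper_width: 1.002
```

Call:
send_rows --pt "0 0 0 0 0 0" --pt "0 0 0 0 0 0" --pt "0 0 0 0 0 0" --pt "0 0 0 0 0 0" --pt "0 0 0 0 0 0" --pt "0 0 0 0 0 0" --pt "0 0 0 0 0 0" --pt "0 0 0 0 0 0" --grip 0

```text
time: 23.95
tool_pos: [0.4362, 0.262, 0.0036]
tool_rot: [0.0, -0.462, 0.887, 0.0]
contact_force: [-2.4, 1.2, 4.7]
gripper_width: 0.243
```

```bash
python3 wr.py w9; python3 - <<'E'
from plan import *
show();plan([(.436,.2622,.06,145,2),(.617,.092,.215,66.8,12)])
E
```

```text
t 23.95 p [436.2 262.    3.6] phi 145.03 tz [ 0.  0. -1.] F [-2.4  1.2  4.7] g 0.243
t 24.0 p [436.2 262.    3.6] phi 145.03 tz [-0.  0. -1.] F [-2.1  0.7  6.1] g 0.243
[[0,0.0001,-0.0282,0,0,0],[-0.0001,0.0002,-0.0282,0,0,0],[0.003,-0.02,-0.013,0,0,6.5],[0.001,-0.021,-0.013,0,0,6.5],[-0.002,-0.021,-0.013,0,0,6.5],[-0.004,-0.02,-0.013,0,0,6.5],[-0.006,-0.02,-0.013,0,0,6.5],[-0.009,-0.019,-0.013,0,0,6.5]]
[[-0.011,-0.018,-0.013,0,0,6.5],[-0.012,-0.016,-0.013,0,0,6.5],[-0.014,-0.015,-0.013,0,0,6.6],[-0.016,-0.013,-0.013,0,0,6.5],[-0.017,-0.011,-0.013,0,0,6.6],[-0.019,-0.01,-0.012,0,0,6.5]]
max [0.019  0.021  0.0282 0.     0.     6.6   ]
```

Call:
send_rows --pt "0 0 -0.028 0 0 0" --pt "0 0 -0.028 0 0 0" --pt "0.003 -0.02 -0.013 0 0 6.5" --pt "0.001 -0.021 -0.013 0 0 6.5" --pt "-0.002 -0.021 -0.013 0 0 6.5" --pt "-0.004 -0.02 -0.013 0 0 6.5" --pt "-0.006 -0.02 -0.013 0 0 6.5" --pt "-0.009 -0.019 -0.013 0 0 6.5"

```text
time: 25.0
tool_pos: [0.526, 0.1751, 0.1352]
tool_rot: [-0.002, -0.138, 0.99, -0.0]
contact_force: [-0.3, -0.6, -5.4]
gripper_width: 0.242
```

Call:
send_rows --pt "-0.011 -0.018 -0.013 0 0 6.5" --pt "-0.012 -0.016 -0.013 0 0 6.5" --pt "-0.014 -0.015 -0.013 0 0 6.6" --pt "-0.016 -0.013 -0.013 0 0 6.5" --pt "-0.017 -0.011 -0.013 0 0 6.6" --pt "-0.019 -0.01 -0.012 0 0 6.5" --pt "0 0 0 0 0 0" --pt "0 0 0 0 0 0"

```text
time: 26.0
tool_pos: [0.6157, 0.0913, 0.212]
tool_rot: [-0.002, 0.2, 0.98, -0.0]
contact_force: [-0.5, 0.5, -4.3]
gripper_width: 0.24
```

Call:
send_rows --pt "0 0 0 0 0 0" --pt "0 0 0 0 0 0"

```text
time: 26.25
tool_pos: [0.6163, 0.0916, 0.2136]
tool_rot: [-0.001, 0.2, 0.98, -0.0]
contact_force: [-0.7, -0.2, -4.1]
gripper_width: 0.24
```

```bash
python3 wr.py w10;  python3 - <<'E'
from h import *
cv2.imwrite("pics/top4.png",manip.grab_frame("top"))
E
```

```text
t 26.25 p [616.3  91.6 213.6] phi 66.89 tz [-0.001 -0.    -1.   ] F [-0.7 -0.2 -4.1] g 0.24
```

View pics/w10.png

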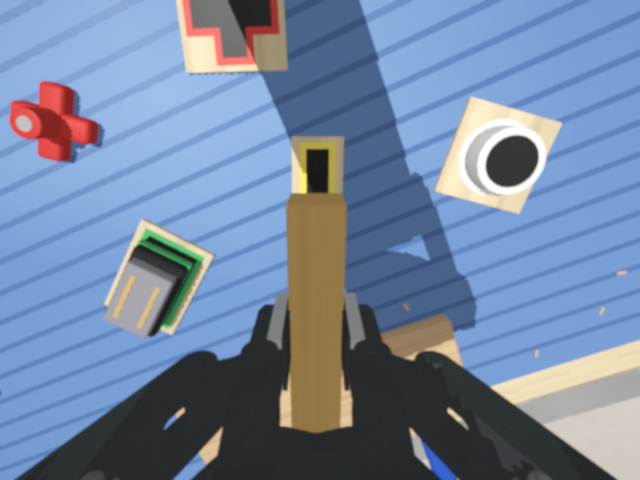

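View pics/top4.png

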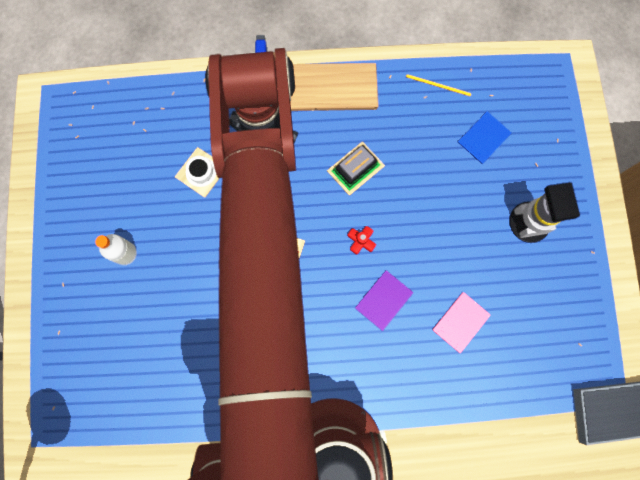

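```bash
python3 - <<'E'
from h import *
a=cv2.imread("pics/w10.png"); g=cv2.GaussianBlur(cv2.cvtColor(a,cv2.COLOR_BGR2GRAY),(3,3),0)
for r in (160,180): print(r,g[r,284:352:1].tolist())
for x in (312,322): print(x,g[130:212,x].tolist())
for r in (197,215,300): print("bar",r,a[r,278:358:2,0].tolist(),)
c=manip.get_calibration("top")
print(meas(cv2.imread("pics/top4.png"),c,"black",(198,168),11,.034))
E
```

```text
160 [176, 176, 176, 176, 176, 177, 184, 199, 216, 226, 228, 226, 215, 195, 172, 158, 155, 156, 156, 156, 152, 134, 98, 58, 34, 28, 28, 27, 27, 27, 27, 28, 28, 27, 27, 27, 27, 27, 27, 27, 27, 28, 32, 54, 94, 131, 150, 155, 156, 156, 156, 154, 152, 150, 149, 147, 146, 142, 133, 120, 107, 99, 97, 97, 97, 97, 97, 97]
180 [173, 173, 173, 173, 173, 175, 182, 199, 216, 226, 229, 228, 228, 228, 228, 231, 234, 235, 235, 234, 230, 212, 166, 103, 55, 33, 27, 26, 25, 25, 25, 25, 25, 25, 25, 25, 26, 25, 25, 25, 25, 27, 38, 68, 106, 137, 152, 156, 157, 156, 155, 154, 151, 150, 148, 146, 144, 137, 123, 104, 90, 85, 86, 88, 90, 93, 94, 95]
312 [97, 97, 97, 98, 100, 108, 122, 134, 141, 143, 144, 147, 152, 155, 157, 157, 156, 149, 128, 90, 51, 31, 27, 27, 27, 28, 28, 27, 28, 28, 27, 27, 26, 27, 27, 27, 27, 27, 26, 26, 26, 26, 26, 26, 26, 25, 25, 25, 25, 25, 25, 25, 24, 24, 25, 26, 27, 30, 33, 35, 40, 51, 70, 92, 107, 113, 114, 114, 114, 115, 115, 115, 114, 114, 115, 118, 121, 123, 123, 124, 124, 124]
322 [97, 96, 97, 98, 100, 110, 125, 139, 147, 149, 150, 152, 154, 156, 157, 157, 156, 149, 128, 91, 52
[... 237 characters left out ...]
, 122, 123, 123, 124, 124]
bar 197 [226, 226, 225, 225, 224, 197, 94, 66, 65, 66, 65, 64, 65, 66, 66, 65, 66, 65, 66, 65, 66, 65, 66, 65, 67, 66, 65, 67, 66, 66, 67, 66, 79, 130, 140, 141, 139, 139, 141, 140]
bar 215 [224, 224, 224, 221, 160, 72, 71, 73, 73, 71, 70, 69, 69, 71, 70, 71, 72, 71, 72, 72, 70, 71, 71, 72, 72, 70, 70, 71, 71, 71, 71, 71, 72, 71, 103, 137, 138, 139, 139, 139]
bar 300 [128, 128, 129, 129, 117, 71, 70, 69, 70, 70, 71, 71, 69, 68, 68, 70, 71, 69, 71, 72, 70, 70, 70, 70, 71, 71, 70, 70, 70, 70, 70, 69, 69, 91, 127, 128, 129, 129, 129, 132]
{'centroid': array([642.8, 268.9]), 'rect': array([643. , 268.6]), 'size': array([38. , 36.4]), 'ang': 85.9, 'ph4': 39.4, 'n': 224}
```

```bash
python3 - <<'E'
from h import *
import pickle
c=pickle.load(open("pics/w10.pkl","rb"))
tool=np.array([616.3,91.6]); ph=np.radians(66.89); ty=np.array([np.cos(ph),np.sin(ph)]); tx=np.array([-ty[1],ty[0]])
def T(px,z):
    P=ray(px,z,c)[:,:2]*1000-tool; return np.c_[P@tx,P@ty].round(1).tolist()
print("sil",T([[317,149]],.006),T([[306.1,160],[328.2,160],[306.6,180],[328,180]],.006))
print("bar base far",T([[312,192.4],[322,192.6]],.210),"top far",T([[317,205]],.232),"sides",T([[286.3,215],[345.7,215],[286.8,300],[344,300]],.232), "base sides",T([[289,197],[342.5,197]],.212))
E
```

```text
sil [[52.0, 1.2]] [[41.7, -9.3], [41.7, 11.9], [22.5, -9.0], [22.5, 12.0]]
bar base far [[52.6, -1.5], [52.5, 2.7]] top far [[52.7, 0.5]] sides [[49.0, -10.5], [49.0, 10.8], [14.7, -11.2], [14.7, 11.1]] base sides [[51.1, -10.9], [51.1, 11.0]]
```

```bash
python3 - <<'E'
from plan import *
plan([(.6173,.0925,.03,67.1,6)])
E
```

```text
[[0,0,0.031,0,0,0],[0,0,0.031,0,0,0],[0,0,0.031,0,0,-0.1],[0,0,0.03,0,0,0],[0,0.001,0.031,0,0,-0.1],[0,0,0.03,0,0,0]]
max [0.    0.001 0.031 0.    0.    0.1  ]
```

Call:
send_rows --pt "0 0.001 0.031 0 0 -0.2" --pt "0 0 0.031 0 0 0" --pt "-0.0005 0 0.031 0 0 0" --pt "0 0 0.03 0 0 0" --pt "0 0 0.031 0 0 0" --pt "0 0 0.03 0 0 0" --pt "0 0 0 0 0 0" --pt "0 0 0 0 0 0"

```text
time: 27.35
tool_pos: [0.6188, 0.092, 0.0317]
tool_rot: [0.001, 0.199, 0.98, 0.0]
contact_force: [-0.2, -0.8, -5.5]
gripper_width: 0.243
```

```bash
python3 - <<'E'
from plan import *
show();plan([(.6173,.0925,.0115,67.1,2)])
E
```

```text
t 27.35 p [618.8  92.   31.7] phi 67.04 tz [ 0.002  0.    -1.   ] F [-0.2 -0.8 -5.5] g 0.243
[[0.0008,-0.0001,0.0101,0,0.1,0],[0.0008,-0.0001,0.0101,0,0,-0.1]]
max [0.0008 0.0001 0.0101 0.     0.1    0.1   ]
```

Call:
send_rows --pt "0.0005 0 0.01 0 0 0" --pt "0.0005 0 0.009 0 0 0" --pt "0 0 0 0 0 0" --pt "0 0 0 0 0 0" --pt "0 0 0 0 0 0"

```text
time: 27.98
tool_pos: [0.6172, 0.0923, 0.0117]
tool_rot: [0.0, 0.199, 0.98, 0.0]
contact_force: [-0.1, -0.1, -4.8]
gripper_width: 0.241
```

```bash
python3 - <<'E'
from plan import *
show();plan([(.6173,.0925,.010,67.1,2)])
E
```

```text
t 27.98 p [617.2  92.3  11.7] phi 67.03 tz [ 0.001 -0.    -1.   ] F [-0.1 -0.1 -4.8] g 0.241
[[0,0.0001,0.0008,0,0,0],[0,0.0001,0.0009,0,0,-0.1]]
max [0.     0.0001 0.0009 0.     0.     0.1   ]
```

Call:
send_rows --pt "0 0 0.0017 0 0 0" --pt "0 0 0 0 0 0" --pt "0 0 0 0 0 0"

```text
time: 28.35
tool_pos: [0.617, 0.0923, 0.0097]
tool_rot: [0.0, 0.199, 0.98, 0.0]
contact_force: [1.4, 0.1, -4.7]
gripper_width: 0.236
```

Call:
send_rows --pt "0 0 0 0 0 0" --pt "0 0 0 0 0 0" --pt "0 0 0 0 0 0" --pt "0 0 0 0 0 0" --pt "0 0 0 0 0 0" --grip 1

```text
time: 28.98
tool_pos: [0.617, 0.0923, 0.0097]
tool_rot: [0.0, 0.199, 0.98, 0.0]
contact_force: [0.4, 0.4, 0.4]
gripper_width: 1.001
```

```bash
python3 - <<'E'
from plan import *
show();plan([(.617,.0923,.09,67,3),(.455,-.085,.22,51.5,9)])
E
```

```text
t 28.98 p [617.   92.3   9.7] phi 67.03 tz [ 0.  0. -1.] F [0.4 0.4 0.4] g 1.001
[[0,0,-0.0268,0,0,0],[0,0,-0.0267,0,0,0],[0,0,-0.0268,0,0,0],[0.009,-0.025,-0.014,0,0,1.7],[0.008,-0.025,-0.015,0,0,1.7],[0.007,-0.026,-0.014,0,0,1.7],[0.007,-0.026,-0.015,0,0,1.7],[0.006,-0.026,-0.014,0,0,1.7]]
[[0.005,-0.026,-0.015,0,0,1.8],[0.004,-0.026,-0.014,0,0,1.7],[0.003,-0.027,-0.015,0,0,1.8],[0.003,-0.027,-0.014,0,0,1.7]]
max [0.009  0.027  0.0268 0.     0.     1.8   ]
```

Call:
send_rows --pt "0 0 -0.027 0 0 0" --pt "0 0 -0.027 0 0 0" --pt "0 0 -0.027 0 0 0" --pt "0.009 -0.025 -0.014 0 0 1.7" --pt "0.008 -0.025 -0.015 0 0 1.7" --pt "0.007 -0.026 -0.014 0 0 1.7" --pt "0.007 -0.026 -0.015 0 0 1.7" --pt "0.006 -0.026 -0.014 0 0 1.7"

```text
time: 29.98
tool_pos: [0.5261, -0.0066, 0.1631]
tool_rot: [0.0, 0.272, 0.962, -0.0]
contact_force: [0.9, 0.5, 0.2]
gripper_width: 0.998
```

Call:
send_rows --pt "0.005 -0.026 -0.015 0 0 1.8" --pt "0.004 -0.026 -0.014 0 0 1.7" --pt "0.003 -0.027 -0.015 0 0 1.8" --pt "0.003 -0.027 -0.014 0 0 1.7" --pt "0 0 0 0 0 0" --pt "0 0 0 0 0 0" --pt "0 0 0 0 0 0"

```text
time: 30.85
tool_pos: [0.4549, -0.0847, 0.2197]
tool_rot: [-0.001, 0.329, 0.944, 0.0]
contact_force: [-0.1, 0.3, -0.1]
gripper_width: 0.994
```

```bash
python3 wr.py w11;  python3 - <<'E'
from h import *
cv2.imwrite("pics/top5.png",manip.grab_frame("top"))
E
```

```text
t 30.85 p [454.9 -84.7 219.7] phi 51.6 tz [-0.001  0.001 -1.   ] F [-0.1  0.3 -0.1] g 0.994
```

View pics/w11.png

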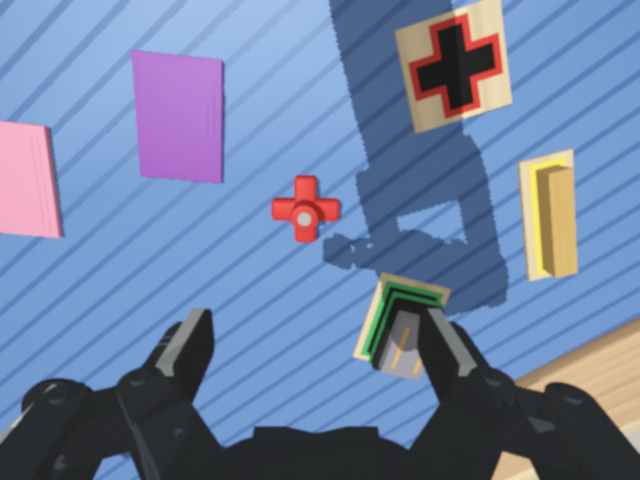

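View pics/top5.png

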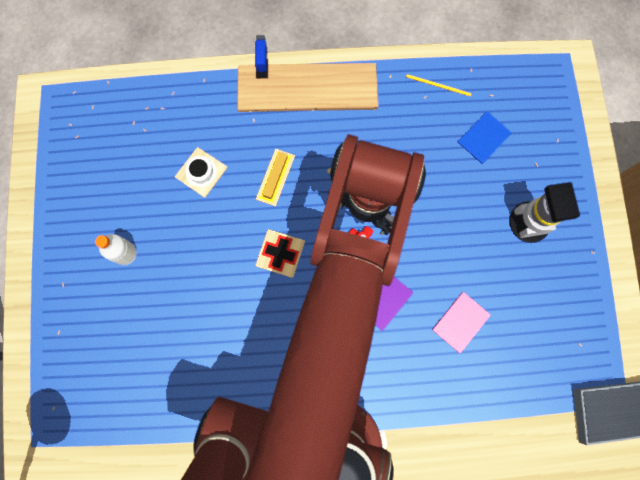

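```bash
python3 - <<'E'
from h import *
import pickle
a=cv2.imread("pics/w11.png"); c=pickle.load(open("pics/w11.pkl","rb"))
print("arms",meas(a,c,"red",(305,210),42,.018)); print("hub",meas(a,c,"lred",(304,219),12,.046))
print("plate",meas(a,c,"black",(456,62),48,.006))
# horizontal arm: edges at left/right columns
cv2.imwrite("pics/c6.png",cv2.resize(a[165:255,255:355],(800,720),interpolation=0))
t=cv2.imread("pics/top5.png"); ct=manip.get_calibration("top")
print("bar top",meas(t,ct,"gold",(275,177),27,.028))
cv2.imwrite("pics/c7.png",cv2.resize(t[140:215,240:315],(600,600),interpolation=0))
E
```

```text
arms {'centroid': array([452.3, -96. ]), 'rect': array([452.6, -96.2]), 'size': array([57.3, 57.2]), 'ang': 5.6, 'ph4': -39.1, 'n': 2357}
hub {'centroid': array([453.8, -97.6]), 'rect': array([453.5, -97.7]), 'size': array([11.9, 12.4]), 'ang': 141.3, 'ph4': 36.5, 'n': 155}
plate {'centroid': array([436.1,  89.5]), 'rect': array([436.9,  89.1]), 'size': array([59.7, 59.8]), 'ang': 113.6, 'ph4': -21.4, 'n': 3216}
bar top {'centroid': array([610. ,  91.9]), 'rect': array([610.7,  91.6]), 'size': array([ 34.9, 120.8]), 'ang': 156.3, 'ph4': -23.5, 'n': 754}
```

View pics/c6.png

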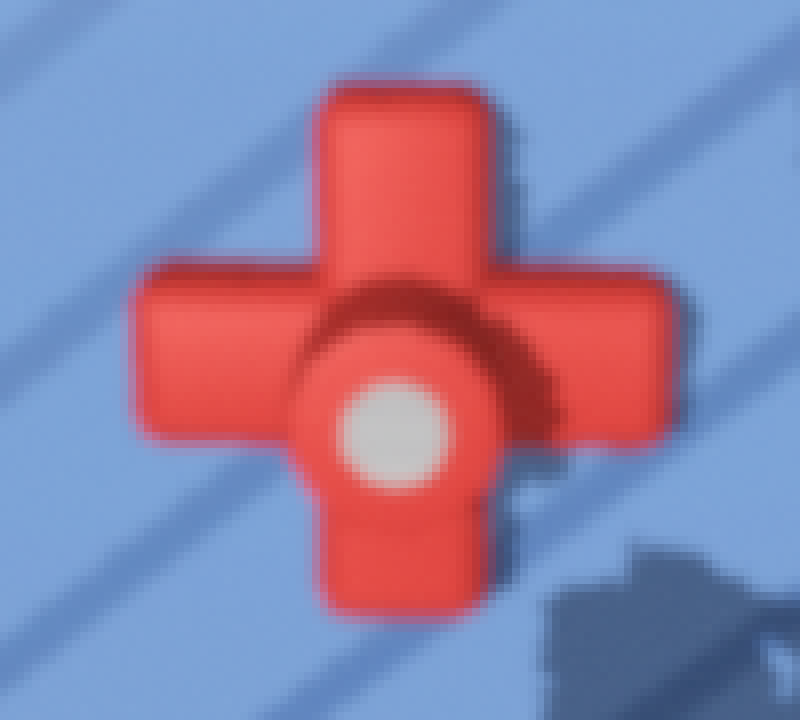

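View pics/c7.png

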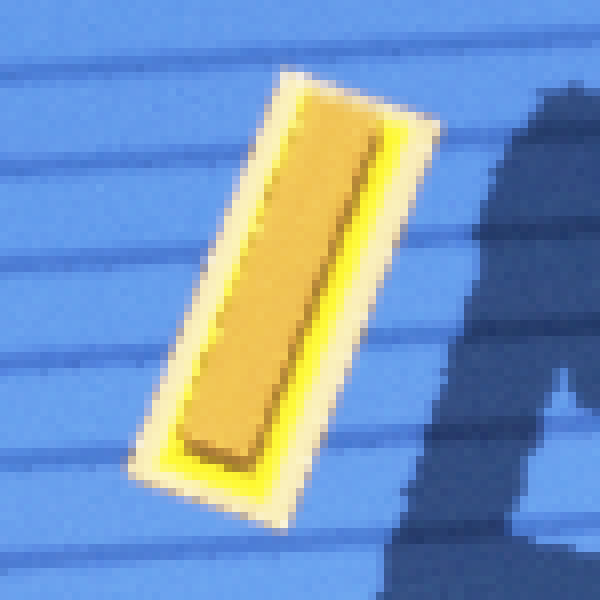

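```bash
python3 - <<'E'
from h import *
import h
def mk(im):
    x=cv2.cvtColor(im,cv2.COLOR_BGR2HSV).astype(int)
    return dict(g=(x[...,0]>=14)&(x[...,0]<=24)&(x[...,1]>125)&(x[...,2]>190))
h.masks=mk
t=cv2.imread("pics/top5.png"); ct=manip.get_calibration("top"); hv=cv2.cvtColor(t,cv2.COLOR_BGR2HSV)
print(hv[177,273],hv[190,268],hv[175,288],hv[196,262])
print("bar top",meas(t,ct,"g",(273,176),26,.028)); print("orig",meas(cv2.imread("pics/top0.png"),ct,"g",(204,257),30,.022))
from plan import *
plan([(.4533,-.097,.09,51.2,4),(.4533,-.097,.03,51.2,3)])
E
```

```text
[ 22 166 240] [ 22 164 241] [109 129 231] [ 28 209 244]
bar top {'centroid': array([615.6,  92.6]), 'rect': array([614.7,  92.4]), 'size': array([ 26. , 112.6]), 'ang': 156.3, 'ph4': -23.6, 'n': 478}
orig {'centroid': array([435.7, 263.6]), 'rect': array([435.8, 263.6]), 'size': array([108.1,  20.5]), 'ang': 54.9, 'ph4': -35.3, 'n': 425}
[[-0.0016,-0.0026,0.0325,0,0,0.1],[-0.0017,-0.0027,0.0324,0,0,0.1],[-0.0016,-0.0026,0.0325,0,0,0.1],[-0.0017,-0.0026,0.0324,0,-0.1,0.1],[0,0,0.02,0,0,0],[0,0,0.02,0,0,0],[0,0,0.02,0,0,0]]
max [0.0017 0.0027 0.0325 0.     0.1    0.1   ]
```

Call:
send_rows --pt "-0.002 -0.003 0.032 0 0 0.4" --pt "-0.002 -0.002 0.032 0 0 0" --pt "-0.002 -0.003 0.033 0 0 0" --pt "-0.001 -0.002 0.033 0 0 0" --pt "0 0 0.02 0 0 0" --pt "0 0 0.02 0 0 0" --pt "0 0 0.02 0 0 0" --pt "0 0 0 0 0 0"

```text
time: 31.95
tool_pos: [0.4525, -0.0966, 0.0286]
tool_rot: [-0.002, 0.332, 0.943, 0.0]
contact_force: [0.7, 0.2, -0.8]
gripper_width: 0.996
```

Call:
send_rows --pt "0 0 0 0 0 0" --pt "0 0 0 0 0 0"

```text
time: 32.2
tool_pos: [0.4549, -0.0978, 0.0317]
tool_rot: [0.001, 0.333, 0.943, -0.0]
contact_force: [-0.2, -0.5, -0.0]
gripper_width: 0.999
```

```bash
python3 wr.py w12; python3 - <<'E'
from plan import *
plan([(.4533,-.097,.0225,51.2,2)])
E
```

```text
t 32.2 p [454.9 -97.8  31.7] phi 51.14 tz [ 0.002 -0.001 -1.   ] F [-0.2 -0.5 -0. ] g 0.999
[[0.0009,-0.0002,0.0046,0,0.1,0],[0.0008,-0.0002,0.0046,0,0,-0.1]]
max [0.0009 0.0002 0.0046 0.     0.1    0.1   ]
```

View pics/w12.png

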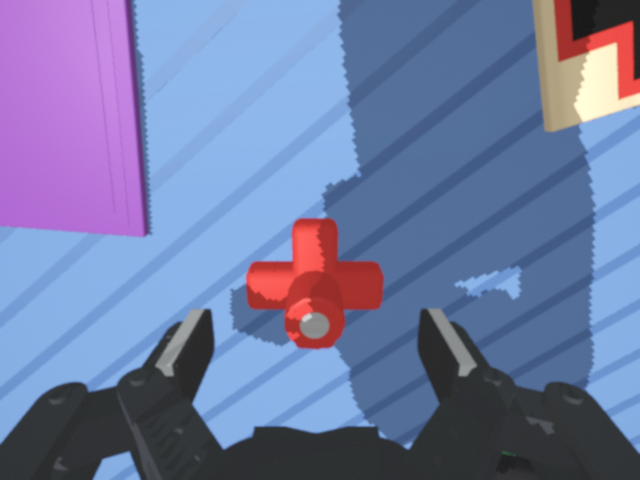

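Call:
send_rows --pt "0.001 0 0.004 0 0 0" --pt "0.0005 0 0.004 0 0 0" --pt "0 0 0 0 0 0" --pt "0 0 0 0 0 0" --pt "0 0 0 0 0 0"

```text
time: 32.88
tool_pos: [0.453, -0.0966, 0.0227]
tool_rot: [0.0, 0.333, 0.943, -0.0]
contact_force: [0.3, 0.8, -0.2]
gripper_width: 1.0
```

Call:
send_rows --pt "0 0 0 0 0 0" --pt "0 0 0 0 0 0" --pt "0 0 0 0 0 0" --pt "0 0 0 0 0 0" --pt "0 0 0 0 0 0" --pt "0 0 0 0 0 0" --pt "0 0 0 0 0 0" --pt "0 0 0 0 0 0" --grip 0

```text
time: 33.88
tool_pos: [0.4532, -0.0967, 0.0229]
tool_rot: [0.0, 0.333, 0.943, -0.0]
contact_force: [0.3, 0.7, 3.7]
gripper_width: 0.281
```

```bash
python3 - <<'E'
from plan import *
show();plan([(.4533,-.097,.09,51.1,3),(.4353,.0908,.22,68.5,7)])
E
```

```text
t 33.88 p [453.2 -96.7  22.9] phi 51.13 tz [ 0.001 -0.    -1.   ] F [0.3 0.7 3.7] g 0.281
[[-0.0001,-0.0001,-0.0224,0,0,0],[-0.0001,0,-0.0223,0,0,0],[-0.0001,-0.0001,-0.0224,0,0,0],[0.019,0.019,-0.019,0,0,-2.5],[0.018,0.02,-0.019,0,0,-2.5],[0.017,0.021,-0.018,0,0,-2.5],[0.016,0.022,-0.019,0,0,-2.5],[0.015,0.022,-0.018,0,0,-2.5]]
[[0.014,0.023,-0.019,0,0,-2.4],[0.014,0.023,-0.018,0,0,-2.5]]
max [0.019  0.023  0.0224 0.     0.     2.5   ]
```

Call:
send_rows --pt "0 0 -0.022 0 0 0" --pt "0 0 -0.022 0 0 0" --pt "0 0 -0.023 0 0 0" --pt "0.019 0.019 -0.019 0 0 -2.5" --pt "0.018 0.02 -0.019 0 0 -2.5" --pt "0.017 0.021 -0.018 0 0 -2.5" --pt "0.016 0.022 -0.019 0 0 -2.5" --pt "0.015 0.022 -0.018 0 0 -2.5"

```text
time: 34.88
tool_pos: [0.4394, 0.0384, 0.1822]
tool_rot: [-0.001, 0.227, 0.974, -0.0]
contact_force: [0.9, 0.4, -0.6]
gripper_width: 0.28
```

Call:
send_rows --pt "0.014 0.023 -0.019 0 0 -2.4" --pt "0.014 0.023 -0.018 0 0 -2.5" --pt "0 0 0 0 0 0" --pt "0 0 0 0 0 0" --pt "0 0 0 0 0 0"

```text
time: 35.5
tool_pos: [0.4339, 0.0902, 0.2182]
tool_rot: [-0.001, 0.187, 0.982, -0.0]
contact_force: [0.5, 0.7, -1.4]
gripper_width: 0.279
```

```bash
python3 wr.py w13; python3 - <<'E'
from h import *
cv2.imwrite("pics/top6.png",manip.grab_frame("top"))
E
```

```text
t 35.5 p [433.9  90.2 218.2] phi 68.45 tz [-0.002 -0.    -1.   ] F [ 0.5  0.7 -1.4] g 0.279
```

View pics/w13.png

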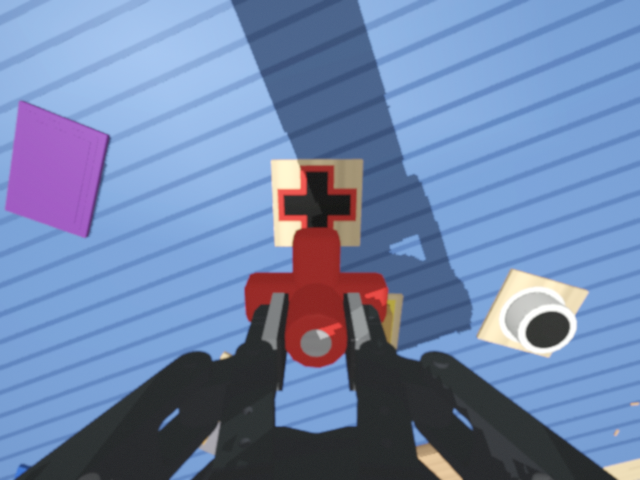

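```bash
python3 - <<'E'
from h import *
import pickle
a=cv2.imread("pics/w13.png"); c=pickle.load(open("pics/w13.pkl","rb"))
tool=np.array([433.9,90.2]); ph=np.radians(68.45); ty=np.array([np.cos(ph),np.sin(ph)]); tx=np.array([-ty[1],ty[0]])
def T(px,z):
    P=ray(px,z,c)[:,:2]*1000-tool; return np.c_[P@tx,P@ty].round(1).tolist()
g=cv2.GaussianBlur(cv2.cvtColor(a,cv2.COLOR_BGR2GRAY),(3,3),0)
R=cv2.GaussianBlur(a,(3,3),0)[...,2]
B=cv2.GaussianBlur(a,(3,3),0)[...,0]
print("sil row204 R",R[204,276:300].tolist(),R[204,338:362].tolist())
print("col317 R",R[160:185,317].tolist(), "row180",R[180,298:336].tolist())
print("knob row290 B",B[283,236:262].tolist(),B[283,376:400].tolist(),B[298,236:262].tolist(),B[298,376:400].tolist())
print("far tip B",B[218:245,306].tolist(),B[218:245,326].tolist()); print("arm sides r245",B[250,284:350].tolist())
hv=cv2.cvtColor(a,cv2.COLOR_BGR2HSV); print(hv[345,312])
cv2.imwrite("pics/c8.png",cv2.resize(a[150:380,220:410],(665,805))[:600*2])
E
```

```text
sil row204 R [248, 245, 242, 239, 238, 234, 219, 182, 127, 77, 53, 47, 47, 47, 46, 46, 47, 47, 47, 47, 47, 47, 46, 46] [26, 26, 25, 25, 25, 24, 25, 26, 26, 26, 32, 56, 95, 130, 148, 152, 153, 155, 157, 160, 161, 159, 145, 116]
col317 R [164, 177, 180, 178, 173, 165, 158, 155, 154, 150, 135, 104, 66, 39, 28, 26, 26, 26, 26, 27, 26, 25, 25, 25, 26] row180 [254, 251, 246, 242, 240, 239, 235, 214, 165, 98, 47, 29, 27, 27, 26, 26, 25, 25, 25, 26, 26, 26, 26, 26, 26, 27, 26, 29, 47, 83, 120, 143, 151, 153, 155, 157, 159, 161]
knob row290 B [208, 211, 213, 215, 217, 218, 219, 218, 211, 188, 143, 89, 52, 40, 38, 38, 38, 37, 37, 38, 37, 37, 37, 38, 38, 38] [37, 37, 38, 38, 38, 38, 38, 41, 55, 81, 109, 128, 136, 139, 140, 141, 141, 141, 141, 141, 141, 141, 141, 141] [219, 219, 219, 219, 219, 219, 214, 197, 158, 104, 61, 42, 39, 39, 39, 40, 40, 40, 40, 40, 41, 41, 40, 40, 40, 40] [60, 62, 63, 64, 66, 66, 65, 63, 60, 58, 62, 76, 95, 108, 114, 115, 116, 116, 116, 118, 119, 119, 119, 117]
far tip B [61, 60, 60, 60, 60, 60, 60, 60, 58, 53, 45, 38, 36, 36, 36, 36, 36, 38, 38, 37, 38, 38, 39, 40, 40, 40, 41] [24, 23, 24, 26, 27, 26, 26, 25, 26, 29, 33, 34, 35, 35, 36, 36, 36, 37, 38, 38, 38, 38, 38, 39, 40, 41, 40]
arm sides r245 [220, 220, 220, 220, 220, 220, 215, 194, 148, 91, 52, 40, 39, 40, 40, 39, 39, 40, 41, 41, 40, 40, 40, 40, 40, 40, 40, 40, 40, 40, 40, 40, 40, 40, 40, 40, 40, 40, 40, 40, 40, 40, 40, 41, 41, 40, 40, 40, 40, 40, 40, 39, 39, 39, 46, 67, 98, 124, 137, 141, 141, 141, 141, 141, 141, 141]
[ 90   2 124]
```

```bash
python3 - <<'E'
from h import *
import pickle
a=cv2.imread("pics/w13.png"); c=pickle.load(open("pics/w13.pkl","rb"))
tool=np.array([433.9,90.2]); ph=np.radians(68.45); ty=np.array([np.cos(ph),np.sin(ph)]); tx=np.array([-ty[1],ty[0]])
def T(px,z):
    P=ray(px,z,c)[:,:2]*1000-tool; return np.c_[P@tx,P@ty].round(1).tolist()
R=cv2.GaussianBlur(a,(3,3),0)[...,2]
print(R[218:250,306].tolist(),R[218:250,317].tolist(),R[218:250,326].tolist())
print("sil",T([[317,171.4]],.006),T([[283.7,204],[349.9,204],[306.5,180],[327.1,180]],.006))
print("sil n/s arm edges", [R[190:225,x].tolist() for x in (292,342)])
print("knob",T([[244.5,298],[387.5,298],[292.4,250],[339.7,250]],.2133),"tip base",T([[317,229]],.1953))
hv=cv2.cvtColor(a,cv2.COLOR_BGR2HSV).astype(int); m=(hv[...,1]<40)&(hv[...,2]>90); m[:325]=0;m[362:]=0;m[:,:296]=0;m[:,336:]=0
ys,xs=np.nonzero(m); print("hub px",len(xs),(xs.min()+xs.max())/2,(ys.min()+ys.max())/2,T([[(xs.min()+xs.max())/2,(ys.min()+ys.max())/2]],.2413))
E
```

```text
[180, 180, 180, 180, 180, 180, 180, 179, 176, 169, 156, 145, 141, 141, 141, 142, 143, 144, 146, 147, 149, 150, 151, 152, 152, 152, 153, 153, 152, 152, 152, 152] [24, 23, 22, 22, 23, 23, 24, 30, 50, 86, 119, 135, 140, 140, 141, 142, 143, 144, 145, 147, 150, 151, 151, 151, 152, 152, 152, 153, 152, 152, 152, 153] [49, 50, 51, 54, 56, 56, 56, 59, 72, 97, 122, 136, 140, 141, 141, 142, 143, 144, 146, 148, 149, 151, 151, 151, 152, 152, 152, 153, 153, 152, 152, 152]
sil [[30.4, 1.0]] [[-2.5, -32.7], [-2.5, 34.4], [21.9, -9.4], [21.9, 11.0]]
sil n/s arm edges [[241, 239, 236, 224, 193, 139, 84, 55, 49, 48, 47, 47, 48, 48, 47, 46, 45, 45, 45, 44, 45, 45, 46, 60, 102, 163, 211, 231, 236, 238, 242, 248, 254, 255, 255], [153, 153, 148, 134, 103, 65, 37, 27, 26, 25, 25, 26, 25, 24, 25, 25, 24, 23, 23, 23, 23, 24, 25, 34, 60, 99, 132, 148, 152, 152, 153, 155, 157, 159, 160]]
knob [[2.9, -32.8], [3.0, 33.1], [26.6, -10.3], [26.6, 10.6]] tip base [[30.6, 0.6]]
hub px 594 315.5 342.5 [[-1.4, -0.0]]
```

View pics/c8.png

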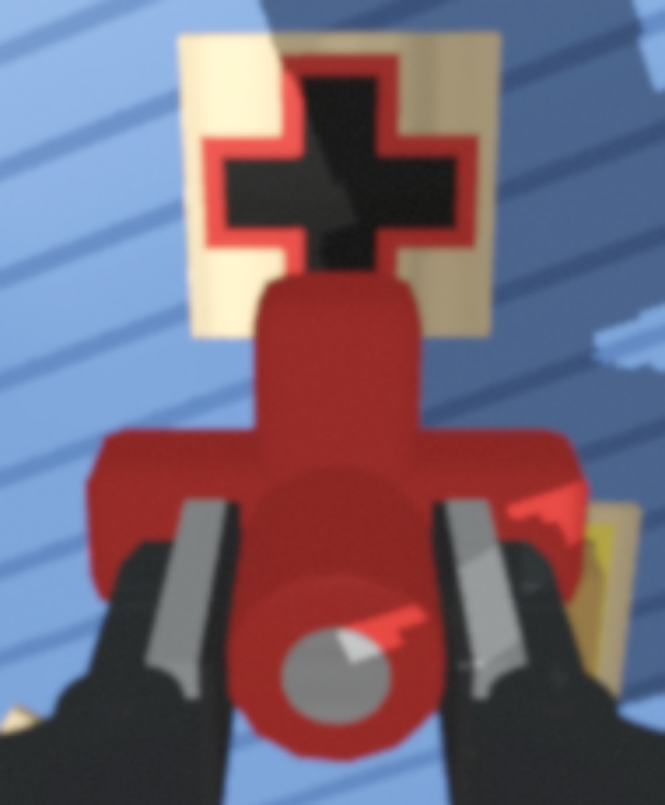

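Call:
send_rows --pt "-0.001 0.001 0.031 0 0 0" --pt "0 0 0.031 0 0 0" --pt "0 0 0.031 0 0 0" --pt "0 0 0.031 0 0 0" --pt "0 0 0.03 0 0 0" --pt "0 0 0.015 0 0 0" --pt "0 0 0 0 0 0" --pt "0 0 0 0 0 0"

```text
time: 36.6
tool_pos: [0.4368, 0.0915, 0.0519]
tool_rot: [0.001, 0.186, 0.982, 0.0]
contact_force: [0.6, -0.0, -0.2]
gripper_width: 0.281
```

```bash
python3 - <<'E'
from plan import *
show();plan([(.4353,.0906,.030,68.45,2)])
E
```

```text
t 36.6 p [436.8  91.5  51.9] phi 68.52 tz [ 0.002  0.    -1.   ] F [ 0.6 -0.  -0.2] g 0.281
[[0.0006,-0.0007,0.0109,0,0.1,0],[0.0005,-0.0007,0.011,0,0,0.1]]
max [0.0006 0.0007 0.011  0.     0.1    0.1   ]
```

Call:
send_rows --pt "0 -0.0005 0.011 0 0 0" --pt "0 -0.0005 0.011 0 0 0" --pt "0 0 0 0 0 0" --pt "0 0 0 0 0 0" --pt "0 0 0 0 0 0" --pt "0 0 0 0 0 0"

```text
time: 37.35
tool_pos: [0.4354, 0.0906, 0.0287]
tool_rot: [0.0, 0.186, 0.983, -0.0]
contact_force: [-0.3, 0.2, -0.4]
gripper_width: 0.285
```

```bash
python3 - <<'E'
from plan import *
show();plan([(.4353,.0906,.0287,68.45,2)])
E
```

```text
t 37.35 p [435.4  90.6  28.7] phi 68.53 tz [ 0. -0. -1.] F [-0.3  0.2 -0.4] g 0.285
[[0.0001,0,0,0,0,0],[0,-0.0001,0,0,0,0.1]]
max [0.0001 0.0001 0.     0.     0.     0.1   ]
```

Position is right; release and back off up and away, then check from the top camera.

Call:
send_rows --pt "0 0 0 0 0 0" --pt "0 0 0 0 0 0" --pt "0 0 0 0 0 0" --pt "0 0 0 0 0 0" --pt "0 0 0 0 0 0" --grip 1

```text
time: 37.98
tool_pos: [0.4354, 0.0906, 0.0286]
tool_rot: [0.0, 0.186, 0.982, 0.0]
contact_force: [-0.5, 0.0, 0.7]
gripper_width: 1.002
```

Call:
send_rows --pt "0 0 -0.025 0 0 0" --pt "0 0 -0.03 0 0 0" --pt "0 0 -0.04 0 0 0" --pt "0 0 -0.05 0 0 0" --pt "0 0 -0.04 0 0 0" --pt "0 0 0 0 0 0" --pt "0 0 0 0 0 0"

```text
time: 38.85
tool_pos: [0.435, 0.0906, 0.2127]
tool_rot: [-0.001, 0.186, 0.983, -0.0]
contact_force: [-0.0, -0.0, -0.7]
gripper_width: 1.001
```

```bash
python3 wr.py w14; python3 - <<'E'
from plan import *
plan([(.40,.35,.24,68.5,6)])
E
```

```text
t 38.85 p [435.   90.6 212.7] phi 68.53 tz [-0.001 -0.    -1.   ] F [-0.  -0.  -0.7] g 1.001
[[0.021,0.038,-0.005,0,0,0],[0.021,0.038,-0.005,0,0,0],[0.021,0.038,-0.005,0,0,0],[0.021,0.038,-0.004,0,0,0],[0.022,0.038,-0.005,0,-0.1,0],[0.021,0.039,-0.004,-0.1,0,0]]
max [0.022 0.039 0.005 0.1   0.1   0.   ]
```

View pics/w14.png

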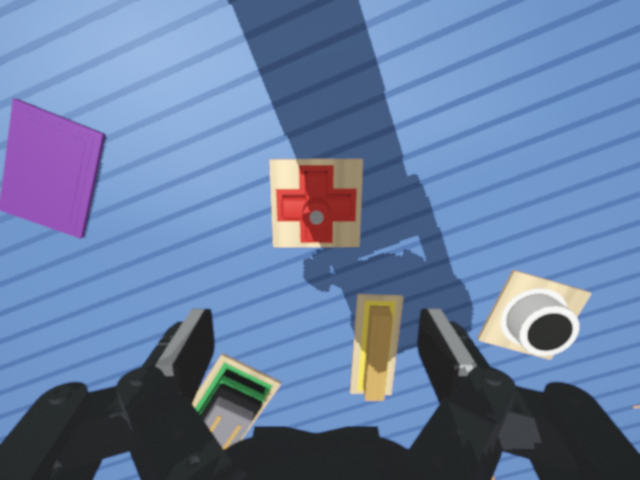

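```bash
python3 - <<'E'
from plan import *
plan([(.40,.35,.24,68.5,6),(.25,.52,.24,68.5,4)])
E
```

```text
[[0.021,0.038,-0.005,0,0,0],[0.021,0.038,-0.005,0,0,0],[0.021,0.038,-0.005,0,0,0],[0.021,0.038,-0.004,0,0,0],[0.022,0.038,-0.005,0,-0.1,0],[0.021,0.039,-0.004,-0.1,0,0],[0.0505,0.0258,0,0,0,0],[0.0505,0.0258,0.0001,0,0,0]]
[[0.0505,0.0257,0,0,0,0],[0.0505,0.0258,0.0001,0,0,0]]
max [0.0505 0.039  0.005  0.1    0.1    0.    ]
```

Call:
send_rows --pt "0.021 0.038 -0.005 0 0 0" --pt "0.021 0.038 -0.005 0 0 0" --pt "0.021 0.038 -0.005 0 0 0" --pt "0.021 0.038 -0.005 0 0 0" --pt "0.021 0.038 -0.005 0 0 0" --pt "0.021 0.039 -0.005 0 0 0" --pt "0.05 0.026 0 0 0 0" --pt "0.05 0.026 0 0 0 0"

```text
time: 39.9
tool_pos: [0.3263, 0.4354, 0.2411]
tool_rot: [-0.001, 0.187, 0.982, -0.002]
contact_force: [-0.7, 0.1, -1.0]
gripper_width: 1.0
```

Call:
send_rows --pt "0.05 0.026 0 0 0 0" --pt "0.05 0.026 0 0 0 0" --pt "0 0 0 0 0 0" --pt "0 0 0 0 0 0"

```text
time: 40.4
tool_pos: [0.2535, 0.5191, 0.2416]
tool_rot: [-0.0, 0.186, 0.983, -0.002]
contact_force: [0.3, -0.2, -0.7]
gripper_width: 1.002
```

```bash
python3 - <<'E'
from h import *
from plan import show
show()
a=manip.grab_frame("top"); cv2.imwrite("pics/top7.png",a)
s=manip.grab_frame("scene"); cv2.imwrite("pics/scene7.png",s)
C=lambda i,x,y,r:cv2.resize(i[y-r:y+r,x-r:x+r],(266,266),interpolation=0)
A=np.hstack([C(a,357,167,30),C(a,275,177,30),C(a,281,253,30)])
B=np.hstack([C(s,287,292,28),C(s,358,303,28),C(s,371,255,28)])
cv2.imwrite("pics/c9.png",np.vstack([A,B]))
E
```

```text
t 40.4 p [253.5 519.1 241.6] phi 68.56 tz [-0.001 -0.003 -1.   ] F [ 0.3 -0.2 -0.7] g 1.002
```

View pics/c9.png

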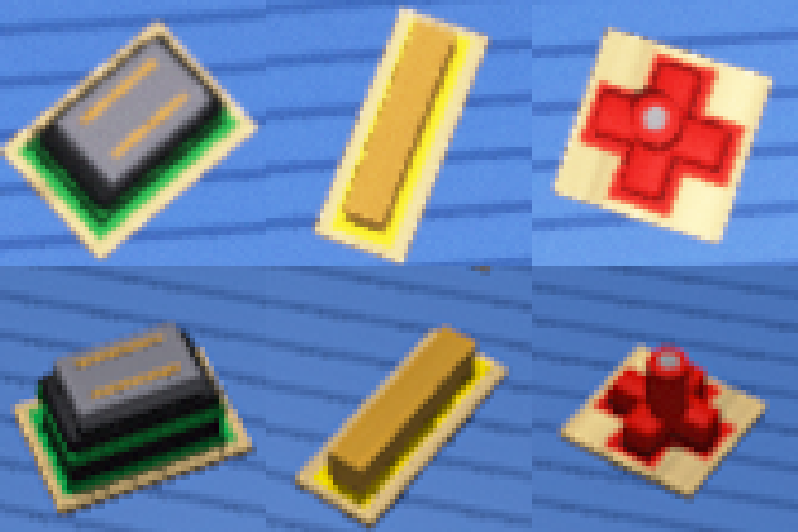

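View pics/scene7.png

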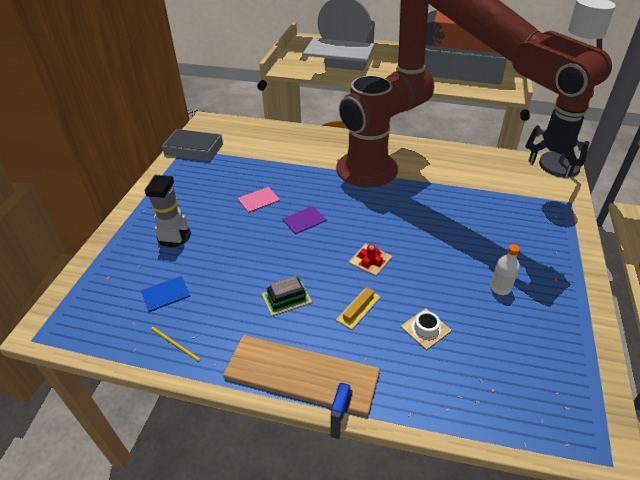

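```bash
python3 - <<'E'
from h import *
a=cv2.imread("pics/top7.png"); c=manip.get_calibration("top"); s=cv2.imread("pics/scene7.png"); cs=manip.get_calibration("scene")
def rect(x,y,ang,L,W,z):
    t=np.radians(ang); u=np.array([np.cos(t),np.sin(t)])/1000; v=np.array([-u[1],u[0]]); o=np.array([x,y])/1000
    return np.array([[*(o+i*L/2*u+j*W/2*v),z] for i,j in((-1,-1),(1,-1),(1,1),(-1,1))])
def ov(img,cal,R,x0,y0,r):
    k=800//(2*r)//2; k=int(266/(2*r)*1)+1
    f=6; im=cv2.resize(img[y0-r:y0+r,x0-r:x0+r],None,fx=f,fy=f,interpolation=0)
    for q in R:
        p=(proj(q,cal)-[x0-r,y0-r]+.5)*f; cv2.polylines(im,[p.round().astype(int)],True,(255,0,255),1)
    return cv2.resize(im,(390,300)) if 0 else im
o=[(627.3,-96.9),(617.1,93.6),(436.5,91.3)]; os_=[(625.6,-98.5),(617,91.4),(433.8,90.5)]
def mk(o): return [[rect(*o[0],127.2,70,44,.054)],[rect(*o[1],156.8,110,22,.028)],[rect(*o[2],-21.4,68,22,.024),rect(*o[2],68.6,68,22,.024)]]
T=mk(o); S=mk(os_)
row1=np.hstack([ov(a,c,T[0],357,164,22),ov(a,c,T[1],275,174,22)[:, :],ov(a,c,T[2],281,250,22)])
row2=np.hstack([ov(s,cs,S[0],287,288,22),ov(s,cs,S[1],358,303,22),ov(s,cs,S[2],371,255,22)])
cv2.imwrite("pics/c10.png",np.vstack([row1,row2]))
print("puck",meas(a,c,"black",(198,168),11,.034))
for n,i,cal,xy,xy0 in(("hub top",a,c,(281,248),0),):
    print(n,meas(i,cal,"lred",xy,8,.052))
E
```

```text
puck {'centroid': array([642.8, 268.7]), 'rect': array([643. , 268.6]), 'size': array([38.1, 36.4]), 'ang': 85.9, 'ph4': 39.5, 'n': 229}
hub top {'centroid': array([436.3,  91.7]), 'rect': array([436.5,  91.9]), 'size': array([8.8, 8.9]), 'ang': 176.2, 'ph4': 16.4, 'n': 20}
```

View pics/c10.png

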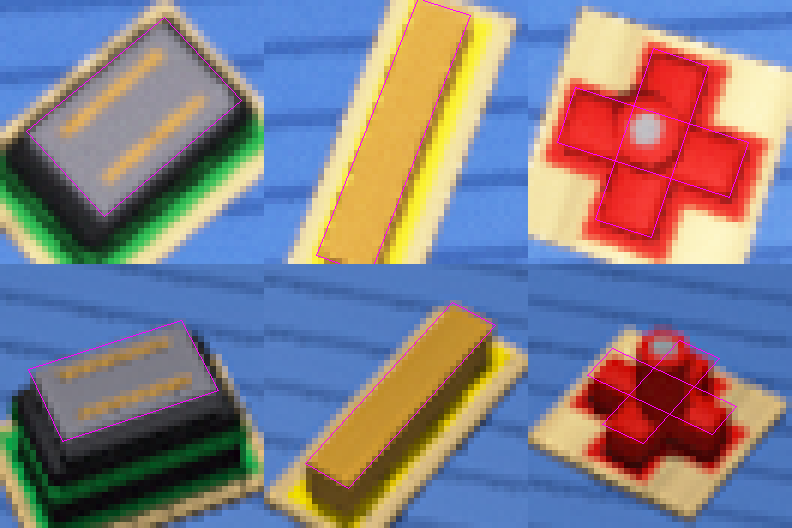

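```bash
python3 - <<'E'
from plant import manip
print(manip.job_done())
E
```

```text
the job is handed in; nothing more can be done
None
```

I set the battery, puck, brass bar and red knob, in that order, on their own silhouettes. All are upright, centred, lined up and released. I handed the job in at about 40.5 s, with the arm clear and the gripper open.

**Final checks:** In the top camera, the puck and the knob's hub measured within about 0.5 mm of their silhouettes. For the battery, bar and knob, I overlaid expected outlines on the top and scene images. Positions matched to about 1 mm and angles to about 1°. The router and glue bottle stand where they were.

**Disagreements:**
- The cameras differ from each other by 1.5–2.5 mm, within the stated calibration. I averaged them and used the wrist view to line each part up with its silhouette.
- Two colour-mask measurements after placing were spoiled. The battery's picked up the plywood, and the bar's picked up its surroundings and read too large. I relied on the battery's contact strips and the outlines for those two.

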